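# Line up the insect-hotel tins by size

### The arm

A 6-joint arm with a two-finger parallel gripper is mounted at the origin on the work surface. World frame = base frame: x ahead of the robot, y to its left, z up, the work surface at z = 0. Lengths are in m, angles in rad, forces in N, time in s.
With the tool pointing down it reaches from about 0.35 to 0.85 m from the base axis. Payload 8.1 kg.
Tool frame: the origin (TCP) lies midway between the tips of the shut fingers; the grasp point (between the pads) lies 19 mm behind it (robot.tcp_to_grasp is the distance from the TCP to the grasp point, in m); z points along the fingers, y is the direction in which the jaws open and shut (so a half turn about z gives the same grasp; the last joint's range is limited). The gripper opens to 93 mm and grips with 3 to 60 N. Pads are 15 mm wide; open, the fingers measure 128 mm over their backs; the gripper's body (75 mm by 188 mm) begins 65 mm behind the grasp point.
Start: joints at [-1.427, 0.13, 1.488, -0, 1.523, -0.085], TCP at [0.136, -0.584, 0.219] pointing down, gripper open.
Joint ranges: [-2.96, 2.96], [-0.89, 2.26], [0.02, 2.5], [-1.34, 4.48], [0, 2.73], [-2.66, 2.66]. Speed limits (rad/s): [2.39, 2.39, 2.79, 3.14, 3.14, 3.14].

### API

Orientations are given as a rotation vector (axis times angle).
In Python, from plant import robot gives the robot as it stands.
- The arm moves only by the tool send_rows, never from a script. Its argument "series" is a list of rows, each an object of numbers: "wx", "wy", "wz": the turn, a rotation vector about the world's x, y, z in rad; "dx", "dy", "dz": the shift along the world's x, y, z in cm; "fingers": the closure in counts, from 0 (fully open) to 255 (shut). In form: [{"wx": .., "wy": .., "wz": .., "dx": .., "dy": .., "dz": .., "fingers": ..}, ...]. A call has 1 to 20 rows; each row shifts and turns the pose as measured when the row begins; what a row does not reach is not made up. A row lasts 1/12 s, in which the tool goes at most 41.7 mm and 7.16 degrees, less where a joint would pass 70% of its speed; a pose out of reach is approached as far as the arm can. A call is refused whole if a number of a shift passes 4.17 or a number of a turn 0.125, either way. A call with a gripper value outside its range is refused whole. The fingers move at their own pace and stop on an object; "newtons" is the grip in N (left out, the last holds). Time passes only in rows, so rows that do not move let the fingers close. It gives the time, the measured TCP pose, the force and the opening at its end, in the units of the state.
- robot.read_state(): the state, without advancing time (a new reading comes with each control period).
- robot.read_camera(name): name is "scene" or "top"; returns the picture (400x640x3 uint8, red, green, blue); there is no depth.
- robot.camera_info(name): a dict with "intrinsics" (3x3 intrinsics, pixels), "extrinsics" (4x4, takes a point from world to camera coordinates). Camera axes: x right, y up, looking along -z (the intrinsics and any distortion apply to the point x, -y, -z); pixel columns grow to the right and rows downward; lengths in m; the calibration is good to about 2 mm. A picture is of the moment at which its call begins. camera_info takes no time and is no camera call.
- robot.close_job(): hands the job in, once; it reports no verdict.
The state is a dict: "t": time; "q": joint angles; "dq": joint speeds; "joint_torque": joint torques, N m; "tool_pos": TCP position; "orientation": TCP orientation; "force": force on the tool from outside, world axes, zero at the start; "wrist_torque": the same for the moment, N m; "opening": finger opening in m.
Only numpy, scipy, OpenCV 4.12 (cv2) and the standard library are available. Lean on these libraries where they do the work, as an engineer would, in place of code of your own. Each camera call takes 0.05 s, during which the arm holds its last target.

### The job

Set the four bamboo-filled tins out on the display board in order of size, one standing centred on each cork mat, with the largest on the mat next to the little bee house and the smallest at the flowerpot end. Keep every tin upright all the time so that the tubes do not fall out.

Things in the scene. Friction and masses are not known exactly. Their poses are not given: they have to be found in the camera images.
- tin_s_center (a point): The smallest tin, standing upright and loose: a plain round steel tin packed with bamboo tubes that stand 8 mm above its rim. Outside diameter 44 mm, height 60 mm with the tubes (rim at 52 mm). The point is its centre, on the axis half-way up (30 mm above its underside); z is its axis, up.
- tin_m_center (a point): The second smallest tin, standing upright and loose: a plain round steel tin packed with bamboo tubes that stand 8 mm above its rim. Outside diameter 50 mm, height 80 mm with the tubes (rim at 72 mm). The point is its centre, on the axis half-way up (40 mm above its underside); z is its axis, up.
- tin_l_center (a point): The second largest tin, standing upright and loose: a plain round steel tin packed with bamboo tubes that stand 8 mm above its rim. Outside diameter 56 mm, height 100 mm with the tubes (rim at 92 mm). The point is its centre, on the axis half-way up (50 mm above its underside); z is its axis, up.
- tin_xl_center (a point): The largest tin, standing upright and loose: a plain round steel tin packed with bamboo tubes that stand 8 mm above its rim. Outside diameter 62 mm, height 120 mm with the tubes (rim at 112 mm). The point is its centre, on the axis half-way up (60 mm above its underside); z is its axis, up.
- mat_1: Round cork mat, 76 mm across and 3 mm thick, fixed on the wooden display board (board 18 mm high, 110 mm by 600 mm); one of four alike in a row about 105 mm apart, this one at the +y (robot's left) end. Origin: centre of its underside, so its top is 3 mm above it; z up, y roughly along the row.
- mat_2: Round cork mat, 76 mm across and 3 mm thick, fixed on the wooden display board (board 18 mm high, 110 mm by 600 mm); one of four alike in a row about 105 mm apart, this one next after mat_1. Origin: centre of its underside, so its top is 3 mm above it; z up, y roughly along the row.
- mat_3: Round cork mat, 76 mm across and 3 mm thick, fixed on the wooden display board (board 18 mm high, 110 mm by 600 mm); one of four alike in a row about 105 mm apart, this one next before mat_4. Origin: centre of its underside, so its top is 3 mm above it; z up, y roughly along the row.
- mat_4: Round cork mat, 76 mm across and 3 mm thick, fixed on the wooden display board (board 18 mm high, 110 mm by 600 mm); one of four alike in a row about 105 mm apart, this one at the -y (robot's right) end. Origin: centre of its underside, so its top is 3 mm above it; z up, y roughly along the row.
- bee_house: Little wooden bee house with a dark pitched roof and drilled holes, about 64 x 80 mm and 90 mm high, fixed at one end of the board, about 100 mm beyond the end mat, at either the +y or the -y end (a terracotta flowerpot, 64 mm wide, 54 mm high, is fixed at the other end). Origin: centre of its underside.

How it is judged:
At the end, for the whole second after the job is handed in: Each tin stands upright (within 0.1 rad) and at rest on its own mat, its axis within 15 mm of the mat's centre and its underside on the mat (within 6 mm); counted from the bee house the order is largest, second largest, second smallest, smallest (angle between each of tin_s_center, tin_m_center, tin_l_center, tin_xl_center's own z axis and vertical below 0.1 rad and linear speed of each of tin_s, tin_m, tin_l, tin_xl below 0.02 m/s and ((horizontal distance between bee_house and mat_1 below 0.2 m and horizontal distance between tin_s_center and mat_4 below 0.015 m and z of tin_s_center in the frame of mat_4 between 0.027 and 0.039 m and horizontal distance between tin_m_center and mat_3 below 0.015 m and z of tin_m_center in the frame of mat_3 between 0.037 and 0.049 m and horizontal distance between tin_l_center and mat_2 below 0.015 m and z of tin_l_center in the frame of mat_2 between 0.047 and 0.059 m and horizontal distance between tin_xl_center and mat_1 below 0.015 m and z of tin_xl_center in the frame of mat_1 between 0.057 and 0.069 m) or (horizontal distance between bee_house and mat_4 below 0.2 m and horizontal distance between tin_s_center and mat_1 below 0.015 m and z of tin_s_center in the frame of mat_1 between 0.027 and 0.039 m and horizontal distance between tin_m_center and mat_2 below 0.015 m and z of tin_m_center in the frame of mat_2 between 0.037 and 0.049 m and horizontal distance between tin_l_center and mat_3 below 0.015 m and z of tin_l_center in the frame of mat_3 between 0.047 and 0.059 m and horizontal distance between tin_xl_center and mat_4 below 0.015 m and z of tin_xl_center in the frame of mat_4 between 0.057 and 0.069 m))); the robot touches nothing.
It fails at once if a tin is tipped by more than 0.5 rad (angle between any of tin_s_center, tin_m_center, tin_l_center, tin_xl_center's own z axis and vertical above 0.5 rad).
It also fails if it takes over 96 s, if anything falls off the work surface, if the arm or the gripper's body presses on something with over 40 N, if the wrist force passes 120 N, or if a joint passes its speed limit or range.

## Working session

There is one attempt and no reset: what is moved stays moved. The work goes in short steps, Python scripts to look and compute and a tool call to move; the robot and the scene stay as the last step left them, time stands still between calls to the robot, and variables do not carry over. Pictures are saved under pics/ and viewed, and the job is handed in when it is done.

Besides the shell and the picture viewer there is one more tool, called after ">>>" by a JSON object that holds its "name" and its "arguments". send_rows: Moves the arm, as the interface text tells. Its arguments: {"type":"object","properties":{"series":{"type":"array","items":{"type":"object","properties":{"wx":{"type":"number"},"wy":{"type":"number"},"wz":{"type":"number"},"dx":{"type":"number"},"dy":{"type":"number"},"dz":{"type":"number"},"fingers":{"type":"number"}}}},"newtons":{"type":"number"}},"required":["series"]}

```bash
ls; mkdir -p pics; python3 - <<'E'
from plant import robot
import cv2,numpy as np
np.set_printoptions(precision=4,suppress=True)
for n in ["scene","top"]:
    im=robot.read_camera(n); cv2.imwrite(f"pics/{n}0.png",im[:,:,::-1])
    i=robot.camera_info(n); print(n,i)
print(robot.read_state())
E
```

```text
pics
scene {'intrinsics': array([[430.213 ,   0.    , 317.619 ],
       [  0.    , 430.213 , 202.6371],
       [  0.    ,   0.    ,   1.    ]]), 'extrinsics': array([[ 0.8726,  0.4884,  0.0096, -0.4969],
       [-0.3441,  0.6006,  0.7217,  0.1276],
       [ 0.3467, -0.6331,  0.6921, -1.3009],
       [ 0.    ,  0.    ,  0.    ,  1.    ]])}
top {'intrinsics': array([[412.7151,   0.    , 316.5783],
       [  0.    , 412.7151, 196.5025],
       [  0.    ,   0.    ,   1.    ]]), 'extrinsics': array([[ 0.005 , -0.9997,  0.0242, -0.0086],
       [ 0.9903,  0.0083,  0.1385, -0.5373],
       [-0.1386,  0.0233,  0.9901, -1.005 ],
       [ 0.    ,  0.    ,  0.    ,  1.    ]])}
{'t': 0.1, 'q': array([-1.4274,  0.1311,  1.4891, -0.    ,  1.523 , -0.0854]), 'dq': array([ 0.002 , -0.001 , -0.0007,  0.0012, -0.0011,  0.0007]), 'joint_torque': array([  0.0006, -56.1345, -49.3098,   0.0772,   0.0291,  -0.0001]), 'tool_pos': array([ 0.136 , -0.5839,  0.2177]), 'orientation': array([-3.1195, -0.3584,  0.0001]), 'force': array([0.5364, 0.0162, 0.4942]), 'wrist_torque': array([ 0.0295,  0.0111, -0.0297]), 'opening': 0.09350632610680892}
```

View pics/top0.png

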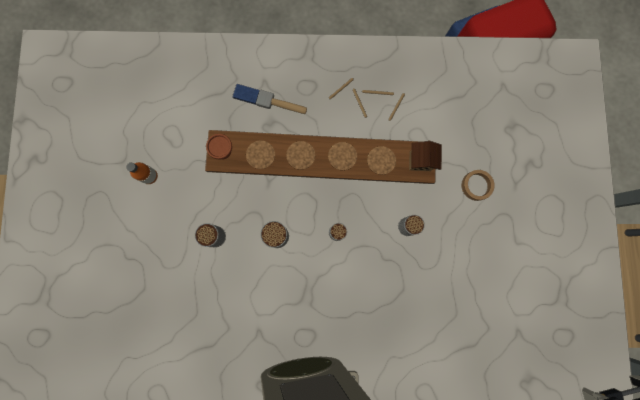

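View pics/scene0.png

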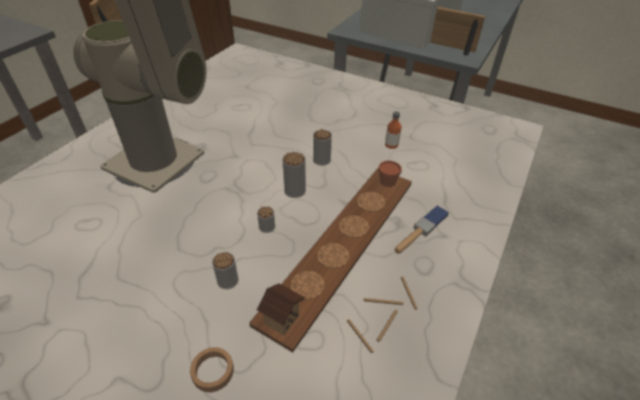

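The top view shows the bee house at about (426,155), which is the -y end by mat_4, and the flowerpot at (219,147). The mats are at (260,154), (300,154), (342,156) and (382,160). The tins are at (208,235), (275,235) which looks like XL, (338,232) which looks like S, and (414,225). The scene view agrees. I'll zoom in and measure next.

```bash
cat > h.py <<'E'
import cv2,numpy as np
np.set_printoptions(precision=4,suppress=True)
def cam(r,n):
    i=r.camera_info(n); F=np.diag([1,-1,-1.]); E=i["extrinsics"]
    return i["intrinsics"],F@E[:3,:3],F@E[:3,3]
def proj(c,P):
    K,R,t=c; p=(K@(R@np.atleast_2d(P).T+t[:,None])).T; return p[:,:2]/p[:,2:]
def back(c,uv,z):
    K,R,t=c; d=R.T@np.linalg.inv(K)@np.array([uv[0],uv[1],1.]); C=-R.T@t
    return C+d*(z-C[2])/d[2]
def circ(x,y,z,r):
    a=np.linspace(0,2*np.pi,40); return np.c_[x+r*np.cos(a),y+r*np.sin(a),0*a+z]
E
python3 - <<'E'
from plant import robot
from h import *
T=cam(robot,"top");S=cam(robot,"scene")
it=cv2.imread("pics/top0.png");isc=cv2.imread("pics/scene0.png")
print(T[2],-T[1].T@T[2])
for n,uv in dict(a=(208,235),b=(275,235),c=(338,232),d=(414,225)).items():
    for z in (.06,.08,.1,.12): 
        p=back(T,uv,z);print(n,z,p,proj(S,p))
for uv in [(260,154),(300,154),(342,156),(382,160)]:
    p=back(T,uv,.021);print(p,proj(S,p))
a=cv2.resize(it[120:260,180:460],None,fx=2.8,fy=2.8,interpolation=cv2.INTER_CUBIC)
cv2.imwrite("pics/topz.png",a)
b=cv2.resize(isc[110:350,180:430],None,fx=2.5,fy=2.5,interpolation=cv2.INTER_CUBIC)
cv2.imwrite("pics/scz.png",b)
E
```

```text
[-0.0086  0.5373  1.005 ] [0.3928 0.0193 1.0696]
a 0.06 [0.4378 0.2583 0.06  ] [[321.6091 143.2614]]
a 0.08 [0.4369 0.2536 0.08  ] [[320.6683 138.3991]]
a 0.1 [0.436  0.2488 0.1   ] [[319.7024 133.4068]]
a 0.12 [0.4351 0.2441 0.12  ] [[318.7102 128.2795]]
b 0.06 [0.4388 0.0963 0.06  ] [[293.1329 173.9951]]
b 0.08 [0.4379 0.0947 0.08  ] [[292.3233 168.4772]]
b 0.1 [0.4369 0.0932 0.1   ] [[291.493  162.8188]]
b 0.12 [0.436  0.0917 0.12  ] [[290.6414 157.0147]]
c 0.06 [ 0.447  -0.0573  0.06  ] [[263.5332 209.5966]]
c 0.08 [ 0.4459 -0.0558  0.08  ] [[262.8908 203.2743]]
c 0.1 [ 0.4449 -0.0542  0.1   ] [[262.233  196.8004]]
c 0.12 [ 0.4438 -0.0527  0.12  ] [[261.5593 190.1692]]
d 0.06 [ 0.4654 -0.2447  0.06  ] [[221.9274 264.739 ]]
d 0.08 [ 0.4639 -0.2394  0.08  ] [[221.5863 257.0754]]
d 0.1 [ 0.4625 -0.2342  0.1   ] [[221.2378 249.2452]]
d 0.12 [ 0.4611 -0.229   0.12  ] [[220.8817 241.243 ]]
[0.6498 0.142  0.021 ] [[369.8096 200.9557]]
[0.6509 0.0383 0.021 ] [[353.2922 225.7105]]
[ 0.6468 -0.0711  0.021 ] [[331.5365 254.4459]]
[ 0.6372 -0.1756  0.021 ] [[305.6859 284.6704]]
```

View pics/topz.png

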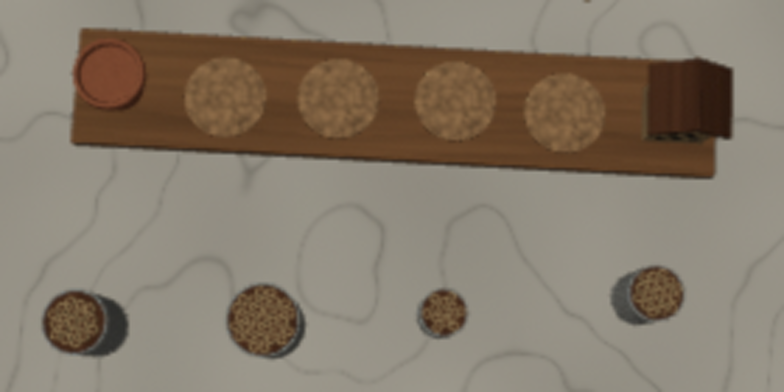

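View pics/scz.png

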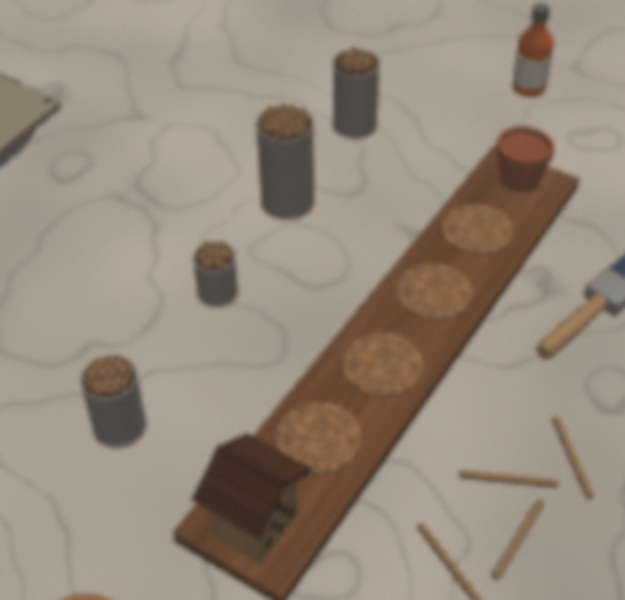

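```bash
cat > m.py <<'E'
from h import *
def refine(img,c,z,r,p0,it=3,win=0.014):
    # maximise radial gradient along projected circle (joint over x,y)
    from scipy.ndimage import map_coordinates,gaussian_filter
    f=gaussian_filter(img.astype(float),(0.7,0.7,0)); 
    best=None
    def samp(P):
        uv=proj(c,P); return np.stack([map_coordinates(f[:,:,k],[uv[:,1],uv[:,0]],order=1) for k in range(3)],1)
    g=np.arange(-win,win+1e-9,0.001)
    S=np.zeros((len(g),len(g)))
    for i,dx in enumerate(g):
        for j,dy in enumerate(g):
            o=samp(circ(p0[0]+dx,p0[1]+dy,z,r+.003)); n=samp(circ(p0[0]+dx,p0[1]+dy,z,r-.003))
            S[i,j]=np.linalg.norm((o-n).mean(0))
    i,j=np.unravel_index(S.argmax(),S.shape)
    w=np.clip(S-0.9*S.max(),0,None); w/=w.sum()
    return np.array([p0[0]+(w.sum(1)*g).sum(),p0[1]+(w.sum(0)*g).sum()]),S.max()
E
python3 - <<'E'
from plant import robot
from m import *
T=cam(robot,"top");S=cam(robot,"scene")
I={"top":cv2.imread("pics/top0.png"),"scene":cv2.imread("pics/scene0.png")};C=dict(top=T,scene=S)
items=dict(L=(.092,.028,(74,322),.1),XL=(.112,.031,(264,320),.12),S=(.052,.022,(443,313),.06),M=(.072,.025,(657,293),.08),
 m1=(.021,.038,(225,97),.021),m2=(.021,.038,(338,98),.021),m3=(.021,.038,(455,100),.021),m4=(.021,.038,(565,112),.021))
ov={n:cv2.resize(I[n],None,fx=3,fy=3,interpolation=cv2.INTER_CUBIC) for n in I}
for k,(z,r,px,zt) in items.items():
    uv=(180+(px[0]+.5)/2.8-.5,120+(px[1]+.5)/2.8-.5)
    p=back(T,uv,zt); res=[]
    for n in C:
        q,s=refine(I[n],C[n],z,r,p[:2]); res.append((q,round(s,1)))
    print(k,p[:2],*res)
    q=(res[0][0]+res[1][0])/2
    for n in C:
        for zz,col in ((z,(0,255,0)),):
            cv2.polylines(ov[n],[(proj(C[n],circ(*q,zz,r))*3+1).astype(np.int32)],True,col,1)
cv2.imwrite("pics/ovt.png",ov["top"][360:780,560:1340]);cv2.imwrite("pics/ovs.png",ov["scene"][360:940,560:1260])
E
```

```text
L [0.4367 0.2532] (array([0.4358, 0.2471]), np.float64(74.5)) (array([0.4396, 0.2563]), np.float64(47.4))
XL [0.4384 0.0941] (array([0.4375, 0.0933]), np.float64(94.6)) (array([0.4411, 0.0973]), np.float64(47.8))
S [ 0.4483 -0.057 ] (array([ 0.4484, -0.0569]), np.float64(89.6)) (array([ 0.4508, -0.0566]), np.float64(53.6))
M [ 0.4656 -0.2403] (array([ 0.4663, -0.2414]), np.float64(69.2)) (array([ 0.4676, -0.2409]), np.float64(53.7))
m1 [0.6489 0.1419] (array([0.6497, 0.1422]), np.float64(32.6)) (array([0.6515, 0.1443]), np.float64(22.3))
m2 [0.6491 0.0373] (array([0.6498, 0.0374]), np.float64(31.8)) (array([0.6509, 0.0394]), np.float64(24.0))
m3 [ 0.6484 -0.0716] (array([ 0.6486, -0.0716]), np.float64(30.9)) (array([ 0.6495, -0.0698]), np.float64(24.9))
m4 [ 0.6381 -0.1742] (array([ 0.6382, -0.1737]), np.float64(31.7)) (array([ 0.6386, -0.1708]), np.float64(28.0))
```

View pics/ovt.png

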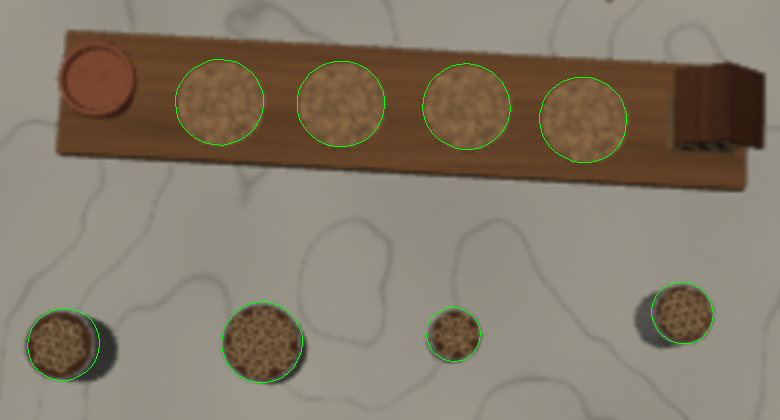

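View pics/ovs.png

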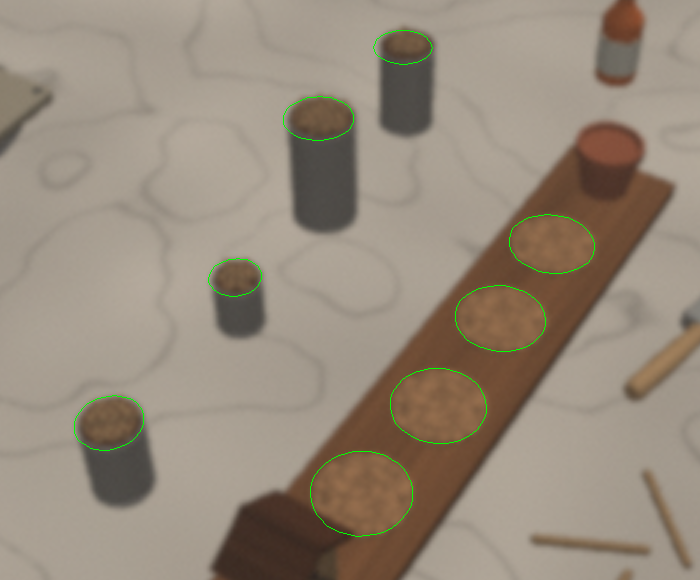

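```bash
cat > sil.py <<'E'
from h import *
from scipy.optimize import minimize
D=dict(S=(.022,.052),M=(.025,.072),L=(.028,.092),XL=(.031,.112))
def hull(c,x,y,z0,r,h):
    P=np.r_[circ(x,y,z0,r),circ(x,y,z0+h,r),circ(x,y,z0+h+.008,r*.85)]
    return cv2.convexHull(proj(c,P).astype(np.float32))
def soft(c,x,y,z0,r,h,sh,o):
    m=np.zeros((sh[0]*8,sh[1]*8),np.uint8)
    p=hull(c,x,y,z0,r,h)[:,0]; p=((p-o+.5)*8*16).round().astype(np.int32)
    cv2.fillPoly(m,[p],255,shift=4); return cv2.resize(m,(sh[1],sh[0]),interpolation=cv2.INTER_AREA)/255.
def fit(img,c,x,y,r,h,z0=0.):
    u,v=proj(c,[[x,y,z0+h/2]])[0].astype(int); W=36
    o=np.array([u-W,v-W]); f=img[v-W:v+W,u-W:u+W].astype(float)
    bg=np.median(f.reshape(-1,3),0); d=np.linalg.norm(f-bg,axis=2); d=np.clip(d/60,0,1)
    yy,xx=np.mgrid[:2*W,:2*W]
    near=cv2.dilate((soft(c,x,y,z0,r,h,d.shape,o)>.1).astype(np.uint8),np.ones((11,11)))
    f2=lambda q:(near*(soft(c,q[0]*.01+x,q[1]*.01+y,z0,r,h,d.shape,o)-cv2.GaussianBlur(d,(0,0),.01))**2).sum()
    b=min((minimize(f2,s,method="Nelder-Mead",options=dict(initial_simplex=np.array(s)+[[0,0],[.4,0],[0,.4]])) for s in([0,0],[.3,-.3])),key=lambda q:q.fun)
    return np.array([x,y])+b.x*.01,b.fun
E
python3 - <<'E'
from plant import robot
from sil import *
I={"top":cv2.imread("pics/top0.png"),"scene":cv2.imread("pics/scene0.png")};C={n:cam(robot,n) for n in I}
for k,p,hyps in (("a",(.438,.2545),"LM"),("d",(.4665,-.241),"ML"),("b",(.4395,.0955),["XL"]),("c",(.4495,-.057),["S"])):
  for hy in hyps:
    for n in I: print(k,hy,n,*fit(I[n],C[n],*p,*D[hy]))
E
```

```text
a L top [0.4376 0.2546] 6.4430561789505045
a L scene [0.44   0.2552] 12.11324757427861
a M top [0.4395 0.2617] 130.36738795952263
a M scene [0.4388 0.2561] 155.63672608376984
d M top [ 0.4665 -0.2415] 2.846225448716753
d M scene [ 0.4679 -0.2414] 19.695616480826963
d L top [ 0.4645 -0.2348] 112.7921060208819
d L scene [ 0.4665 -0.241 ] 182.71834378108963
b XL top [0.4395 0.096 ] 11.555146782476054
b XL scene [0.4412 0.0967] 22.75628899011525
c S top [ 0.4497 -0.0579] 3.699055679829443
c S scene [ 0.4516 -0.0581] 13.087426970933706
```

The silhouette fits from both cameras settle the identities: a=L, b=XL, c=S, d=M. The plan is XL→mat_4, L→mat_3, M→mat_2, S→mat_1, with the jaws along x.

>>> {"name": "send_rows", "arguments": {"newtons": 25, "series": [{"dx":2.6,"dy":2.4,"wz":0.112,"fingers":0},{"dx":2.6,"dy":2.4,"wz":0.112,"fingers":0},{"dx":2.6,"dy":2.4,"wz":0.112,"fingers":0},{"dx":2.6,"dy":2.4,"wz":0.112,"fingers":0},{"dx":2.6,"dy":2.4,"wz":0.112,"fingers":0},{"dx":2.6,"dy":2.4,"wz":0.112,"fingers":0},{"dx":2.6,"dy":2.4,"wz":0.112,"fingers":0},{"dx":2.6,"dy":2.4,"wz":0.112,"fingers":0},{"dx":2.6,"dy":2.4,"wz":0.112,"fingers":0},{"dx":2.6,"dy":2.4,"wz":0.112,"fingers":0},{"dx":2.6,"dy":2.4,"wz":0.112,"fingers":0},{"dx":2.6,"dy":2.4,"wz":0.112,"fingers":0},{"fingers":0},{"fingers":0}]}}

```text
schema error: expected keys wx, wy, wz, dx, dy, dz, fingers
```

>>> {"name": "send_rows", "arguments": {"newtons": 25, "series": [{"wx":0,"wy":0,"dz":0,"dx":2.6,"dy":2.4,"wz":0.112,"fingers":0},{"wx":0,"wy":0,"dz":0,"dx":2.6,"dy":2.4,"wz":0.112,"fingers":0},{"wx":0,"wy":0,"dz":0,"dx":2.6,"dy":2.4,"wz":0.112,"fingers":0},{"wx":0,"wy":0,"dz":0,"dx":2.6,"dy":2.4,"wz":0.112,"fingers":0},{"wx":0,"wy":0,"dz":0,"dx":2.6,"dy":2.4,"wz":0.112,"fingers":0},{"wx":0,"wy":0,"dz":0,"dx":2.6,"dy":2.4,"wz":0.112,"fingers":0},{"wx":0,"wy":0,"dz":0,"dx":2.6,"dy":2.4,"wz":0.112,"fingers":0},{"wx":0,"wy":0,"dz":0,"dx":2.6,"dy":2.4,"wz":0.112,"fingers":0},{"wx":0,"wy":0,"dz":0,"dx":2.6,"dy":2.4,"wz":0.112,"fingers":0},{"wx":0,"wy":0,"dz":0,"dx":2.6,"dy":2.4,"wz":0.112,"fingers":0},{"wx":0,"wy":0,"dz":0,"dx":2.6,"dy":2.4,"wz":0.112,"fingers":0},{"wx":0,"wy":0,"dz":0,"dx":2.6,"dy":2.4,"wz":0.112,"fingers":0},{"wx":0,"wy":0,"dz":0,"dx":0,"dy":0,"wz":0,"fingers":0}]}}

```text
t: 1.18
tool_pos: [0.4542, -0.2778, 0.2105]
orientation: [-2.146, -2.283, 0.006]
force: [0.0, 0.3, 0.1]
opening: 0.0928
```

>>> {"name": "send_rows", "arguments": {"series": [{"wx":0,"wy":0,"wz":-0.03,"dx":-0.1,"dy":3.4,"dz":0,"fingers":0},{"wx":0,"wy":0,"wz":-0.03,"dx":-0.1,"dy":3.4,"dz":0,"fingers":0},{"wx":0,"wy":0,"wz":0,"dx":-0.1,"dy":3.4,"dz":0,"fingers":0},{"wx":0,"wy":0,"wz":0,"dx":-0.1,"dy":3.4,"dz":0,"fingers":0},{"wx":0,"wy":0,"wz":0,"dx":-0.1,"dy":3.4,"dz":0,"fingers":0},{"wx":0,"wy":0,"wz":0,"dx":-0.1,"dy":3.4,"dz":0,"fingers":0},{"wx":0,"wy":0,"wz":0,"dx":-0.2,"dy":3.4,"dz":0,"fingers":0},{"wx":0,"wy":0,"wz":0,"dx":-0.2,"dy":3.4,"dz":0,"fingers":0},{"wx":0,"wy":0,"wz":0,"dx":-0.2,"dy":3.4,"dz":0,"fingers":0},{"wx":0,"wy":0,"wz":0,"dx":-0.2,"dy":3.4,"dz":0,"fingers":0},{"wx":0,"wy":0,"wz":0,"dx":0,"dy":2.4,"dz":0,"fingers":0},{"wx":0,"wy":0,"wz":0,"dx":0,"dy":1.0,"dz":0,"fingers":0},{"wx":0,"wy":0,"wz":0,"dx":0,"dy":0,"dz":0,"fingers":0}]}}

```text
t: 2.27
tool_pos: [0.4328, 0.1119, 0.2048]
orientation: [-2.221, -2.199, 0.013]
force: [1.0, -0.5, 0.2]
opening: 0.093
```

>>> {"name": "send_rows", "arguments": {"series": [{"wx":0.006,"wy":-0.006,"wz":0,"dx":0.75,"dy":-1.5,"dz":0,"fingers":0},{"wx":0,"wy":0,"wz":0,"dx":0,"dy":0,"dz":0,"fingers":0}]}}

```text
t: 2.43
tool_pos: [0.4398, 0.0968, 0.2041]
orientation: [-2.217, -2.202, 0.002]
force: [0.4, 0.4, 0.9]
opening: 0.0929
```

```bash
cat > st.py <<'E'
from plant import robot
from h import *
from scipy.spatial.transform import Rotation as Ro
s=robot.read_state();R=Ro.from_rotvec(s["orientation"]).as_matrix()
# turn that takes the tool to z down, x along +y
G=np.array([[0,1,0],[1,0,0],[0,0,-1.]])
print("t",s["t"],"tcp",s["tool_pos"],"turn needed",Ro.from_matrix(G@R.T).as_rotvec(),"F",s["force"],"open",s["opening"],"dq",abs(s["dq"]).max())
E
python3 st.py
```

```text
t 2.4333 tcp [0.4398 0.0968 0.2041] turn needed [-0.011  -0.0124  0.0069] F [0.445  0.3677 0.8799] open 0.09291365867999922 dq 0.062204837053604425
```

>>> {"name": "send_rows", "arguments": {"series": [{"wx":-0.011,"wy":-0.012,"wz":0.007,"dx":0,"dy":0,"dz":-2,"fingers":0},{"wx":0,"wy":0,"wz":0,"dx":0,"dy":0,"dz":-3,"fingers":0},{"wx":0,"wy":0,"wz":0,"dx":0,"dy":0,"dz":-3,"fingers":0},{"wx":0,"wy":0,"wz":0,"dx":0,"dy":0,"dz":-2.5,"fingers":0},{"wx":0,"wy":0,"wz":0,"dx":0,"dy":0,"dz":-2,"fingers":0},{"wx":0,"wy":0,"wz":0,"dx":0,"dy":0,"dz":-1,"fingers":0},{"wx":0,"wy":0,"wz":0,"dx":0,"dy":0,"dz":0,"fingers":0}]}}

```text
t: 3.02
tool_pos: [0.4397, 0.0904, 0.0653]
orientation: [2.233, 2.205, 0.001]
force: [0.3, 0.7, 0.7]
opening: 0.093
```

```bash
python3 st.py
```

```text
t 3.0167 tcp [0.4397 0.0904 0.0653] turn needed [0.0017 0.0027 0.0126] F [0.2928 0.7001 0.7423] open 0.09298376871921306 dq 0.020682887068119205
```

>>> {"name": "send_rows", "arguments": {"newtons": 35, "series": [{"wx":0,"wy":0,"wz":0.012,"dx":0,"dy":0.6,"dz":0,"fingers":0},{"wx":0,"wy":0,"wz":0,"dx":0,"dy":0,"dz":0,"fingers":60},{"wx":0,"wy":0,"wz":0,"dx":0,"dy":0,"dz":0,"fingers":80},{"wx":0,"wy":0,"wz":0,"dx":0,"dy":0,"dz":0,"fingers":120},{"wx":0,"wy":0,"wz":0,"dx":0,"dy":0,"dz":0,"fingers":255},{"wx":0,"wy":0,"wz":0,"dx":0,"dy":0,"dz":0,"fingers":255},{"wx":0,"wy":0,"wz":0,"dx":0,"dy":0,"dz":0,"fingers":255},{"wx":0,"wy":0,"wz":0,"dx":0,"dy":0,"dz":0,"fingers":255}]}}

```text
t: 3.68
tool_pos: [0.4435, 0.0967, 0.0715]
orientation: [2.217, 2.215, 0.01]
force: [0.2, 0.2, -2.9]
opening: 0.0615
```

```bash
python3 st.py
```

```text
t 3.6833 tcp [0.4435 0.0967 0.0715] turn needed [0.001  0.01   0.0011] F [ 0.2032  0.2392 -2.8667] open 0.06149374378046957 dq 0.005130181089685389
```

>>> {"name": "send_rows", "arguments": {"series": [{"wx":0,"wy":0,"wz":0,"dx":0,"dy":0,"dz":1,"fingers":255},{"wx":0,"wy":0,"wz":0,"dx":0,"dy":0,"dz":2,"fingers":255},{"wx":0,"wy":0,"wz":0,"dx":0,"dy":0,"dz":2,"fingers":255},{"wx":0,"wy":0,"wz":0,"dx":0,"dy":0,"dz":2,"fingers":255},{"wx":0,"wy":0,"wz":0,"dx":0,"dy":0,"dz":2,"fingers":255},{"wx":0,"wy":0,"wz":0,"dx":0,"dy":0,"dz":1,"fingers":255},{"wx":0,"wy":0,"wz":0,"dx":0,"dy":0,"dz":0,"fingers":255}]}}

```text
t: 4.27
tool_pos: [0.4398, 0.0962, 0.1763]
orientation: [2.22, 2.217, 0.003]
force: [-0.0, 0.3, -2.0]
opening: 0.0617
```

```bash
python3 st.py; python3 - <<'E'
from plant import robot
import cv2
im=robot.read_camera("scene");cv2.imwrite("pics/s1.png",cv2.resize(im[60:300,160:480,::-1],None,fx=2.5,fy=2.5))
E
```

```text
t 4.2667 tcp [0.4398 0.0962 0.1763] turn needed [0.0017 0.004  0.0011] F [-0.0282  0.2533 -2.0112] open 0.061735625420083706 dq 0.007936501916428912
```

View pics/s1.png

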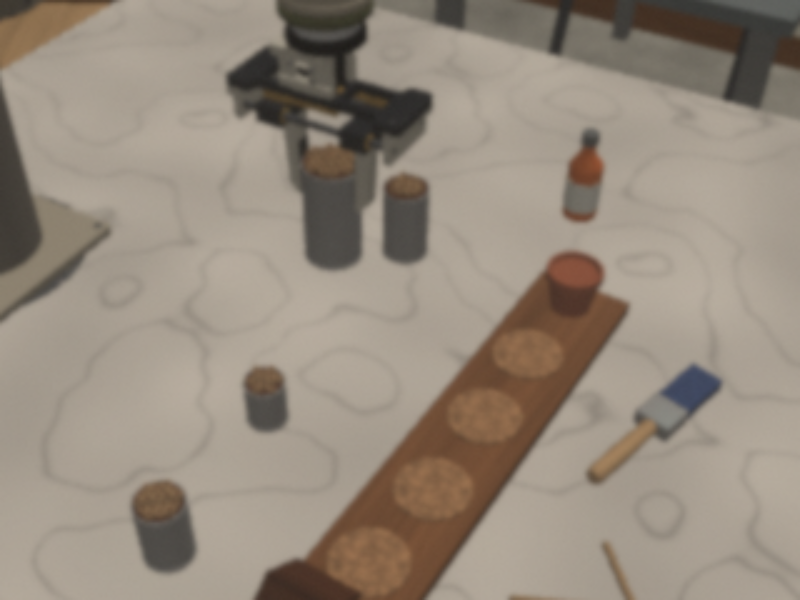

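The XL tin is lifted at about (330,205) in the zoomed view and stands upright. Moving it to mat_4.

>>> {"name": "send_rows", "arguments": {"series": [{"wx":0,"wy":0,"wz":0,"dx":0.7,"dy":-1,"dz":0,"fingers":255},{"wx":0,"wy":0,"wz":0,"dx":1.5,"dy":-2,"dz":0,"fingers":255},{"wx":0,"wy":0,"wz":0,"dx":2,"dy":-2.6,"dz":0,"fingers":255},{"wx":0,"wy":0,"wz":0,"dx":2,"dy":-2.6,"dz":0,"fingers":255},{"wx":0,"wy":0,"wz":0,"dx":2,"dy":-2.6,"dz":0,"fingers":255},{"wx":0,"wy":0,"wz":0,"dx":2,"dy":-2.6,"dz":0,"fingers":255},{"wx":0,"wy":0,"wz":0,"dx":2,"dy":-2.6,"dz":0,"fingers":255},{"wx":0,"wy":0,"wz":0,"dx":2,"dy":-2.6,"dz":0,"fingers":255},{"wx":0,"wy":0,"wz":0,"dx":2,"dy":-2.6,"dz":0,"fingers":255},{"wx":0,"wy":0,"wz":0,"dx":1.5,"dy":-2,"dz":0,"fingers":255},{"wx":0,"wy":0,"wz":0,"dx":1,"dy":-1.3,"dz":0,"fingers":255},{"wx":0,"wy":0,"wz":0,"dx":0.5,"dy":-0.6,"dz":0,"fingers":255},{"wx":0,"wy":0,"wz":0,"dx":0,"dy":0,"dz":0,"fingers":255}]}}

```text
t: 5.4
tool_pos: [0.6296, -0.1759, 0.1492]
orientation: [-2.206, -2.21, 0.023]
force: [0.2, 0.7, -1.5]
opening: 0.0617
```

```bash
python3 st.py
```

```text
t 5.4 tcp [ 0.6296 -0.1759  0.1492] turn needed [-0.0032 -0.0243 -0.0017] F [ 0.2052  0.732  -1.5383] open 0.061743651354629725 dq 0.03251495422078376
```

>>> {"name": "send_rows", "arguments": {"series": [{"wx":-0.003,"wy":-0.024,"wz":0,"dx":0.9,"dy":0.35,"dz":0,"fingers":255},{"wx":0,"wy":0,"wz":0,"dx":0,"dy":0,"dz":0,"fingers":255}]}}

```text
t: 5.57
tool_pos: [0.6368, -0.1725, 0.1455]
orientation: [-2.218, -2.218, 0.003]
force: [0.2, -0.1, -2.5]
opening: 0.0619
```

```bash
python3 st.py; cat > look.py <<'E'
import sys
from plant import robot
from sil import *
k,x,y,z0,tag=sys.argv[1],*map(float,sys.argv[2:5]),sys.argv[5]
for n in("top","scene"):
    im=robot.read_camera(n)[:,:,::-1].copy(); c=cam(robot,n)
    u,v=proj(c,[[x,y,z0+.05]])[0].astype(int)
    u=max(u,50);v=max(v,50)
    a=cv2.resize(im[v-50:v+50,u-50:u+50],None,fx=4,fy=4,interpolation=cv2.INTER_CUBIC)
    r,h=D[k]
    for P in (circ(x,y,z0,r),circ(x,y,z0+h,r),circ(x,y,z0+h+.008,r)): cv2.polylines(a,[((proj(c,P)-[u-50,v-50]+.5)*4).astype(np.int32)],True,(0,255,0),1)
    globals()[n]=a
cv2.imwrite(f"pics/{tag}.png",np.hstack([top,scene]))
E
python3 look.py XL .6384 -.1723 .081 x1
```

```text
t 5.5667 tcp [ 0.6368 -0.1725  0.1455] turn needed [-0.0021 -0.0048 -0.0004] F [ 0.1954 -0.0559 -2.525 ] open 0.06194760849073216 dq 0.05007107214893748
```

View pics/x1.png

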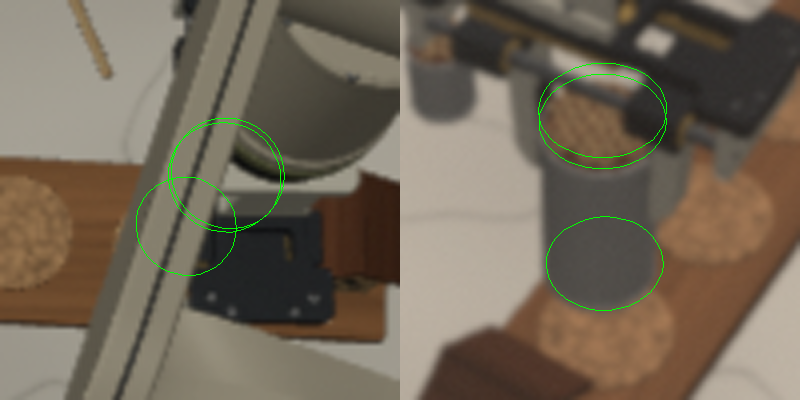

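>>> {"name": "send_rows", "arguments": {"series": [{"wx":0,"wy":0,"wz":0,"dx":0.1,"dy":0,"dz":-1,"fingers":255},{"wx":0,"wy":0,"wz":0,"dx":0,"dy":0,"dz":-1.2,"fingers":255},{"wx":0,"wy":0,"wz":0,"dx":0,"dy":0,"dz":-1.2,"fingers":255},{"wx":0,"wy":0,"wz":0,"dx":0,"dy":0,"dz":-0.8,"fingers":255},{"wx":0,"wy":0,"wz":0,"dx":0,"dy":0,"dz":0,"fingers":255}]}}

```text
t: 6.08
tool_pos: [0.635, -0.1702, 0.0995]
orientation: [-2.212, -2.22, 0.007]
force: [-0.6, -0.4, -3.2]
opening: 0.0621
```

```bash
python3 st.py
```

```text
t 6.0833 tcp [ 0.635  -0.1702  0.0995] turn needed [-0.0022 -0.0089 -0.0039] F [-0.6121 -0.3544 -3.158 ] open 0.0621357240135804 dq 0.014116439262246842
```

>>> {"name": "send_rows", "arguments": {"series": [{"wx":-0.002,"wy":-0.009,"wz":0,"dx":0.35,"dy":-0.2,"dz":-0.3,"fingers":255},{"wx":0,"wy":0,"wz":0,"dx":0,"dy":0,"dz":-0.3,"fingers":255},{"wx":0,"wy":0,"wz":0,"dx":0,"dy":0,"dz":0,"fingers":255}]}}

```text
t: 6.33
tool_pos: [0.638, -0.172, 0.0918]
orientation: [-2.216, -2.225, 0.001]
force: [-0.1, 0.4, -2.3]
opening: 0.0615
```

```bash
python3 st.py
```

```text
t 6.3333 tcp [ 0.638  -0.172   0.0918] turn needed [-0.0005 -0.0013 -0.0042] F [-0.147   0.4185 -2.3363] open 0.06146568986013796 dq 0.01921741259913228
```

>>> {"name": "send_rows", "arguments": {"series": [{"wx":0,"wy":0,"wz":0,"dx":0.05,"dy":0,"dz":-0.25,"fingers":255},{"wx":0,"wy":0,"wz":0,"dx":0,"dy":0,"dz":0,"fingers":255}]}}

```text
t: 6.5
tool_pos: [0.6388, -0.1726, 0.0928]
orientation: [2.217, 2.226, -0.001]
force: [-0.2, 0.1, -2.2]
opening: 0.0615
```

```bash
python3 st.py
```

```text
t 6.5 tcp [ 0.6388 -0.1726  0.0928] turn needed [ 0.0005 -0.0004 -0.004 ] F [-0.1681  0.137  -2.1642] open 0.06145950914746964 dq 0.017839286415611236
```

>>> {"name": "send_rows", "arguments": {"series": [{"wx":0,"wy":0,"wz":0,"dx":0,"dy":0,"dz":-0.3,"fingers":255},{"wx":0,"wy":0,"wz":0,"dx":0,"dy":0,"dz":-0.2,"fingers":255}]}}

```text
t: 6.67
tool_pos: [0.6402, -0.1734, 0.0913]
orientation: [2.215, 2.223, 0.001]
force: [-7.8, 1.4, 13.2]
opening: 0.0621
```

```bash
python3 st.py
```

```text
t 6.6667 tcp [ 0.6402 -0.1734  0.0913] turn needed [ 0.002   0.0031 -0.0039] F [-7.8477  1.4231 13.1893] open 0.062057577313078476 dq 0.03051127194639821
```

>>> {"name": "send_rows", "arguments": {"series": [{"wx":0,"wy":0,"wz":0,"dx":-0.1,"dy":0,"dz":0.1,"fingers":255},{"wx":0,"wy":0,"wz":0,"dx":0,"dy":0,"dz":0,"fingers":70},{"wx":0,"wy":0,"wz":0,"dx":0,"dy":0,"dz":0,"fingers":40},{"wx":0,"wy":0,"wz":0,"dx":0,"dy":0,"dz":0,"fingers":0},{"wx":0,"wy":0,"wz":0,"dx":0,"dy":0,"dz":0,"fingers":0},{"wx":0,"wy":0,"wz":0,"dx":0,"dy":0,"dz":0,"fingers":0}]}}

```text
t: 7.17
tool_pos: [0.6411, -0.174, 0.0936]
orientation: [2.212, 2.22, 0.005]
force: [-0.0, -0.4, 0.3]
opening: 0.0893
```

```bash
python3 st.py; python3 look.py XL .6384 -.1723 .021 x2
```

```text
t 7.1667 tcp [ 0.6411 -0.174   0.0936] turn needed [ 0.0033  0.0077 -0.0037] F [-0.0041 -0.396   0.2762] open 0.08934533830783829 dq 0.0025019460440913097
```

View pics/x2.png

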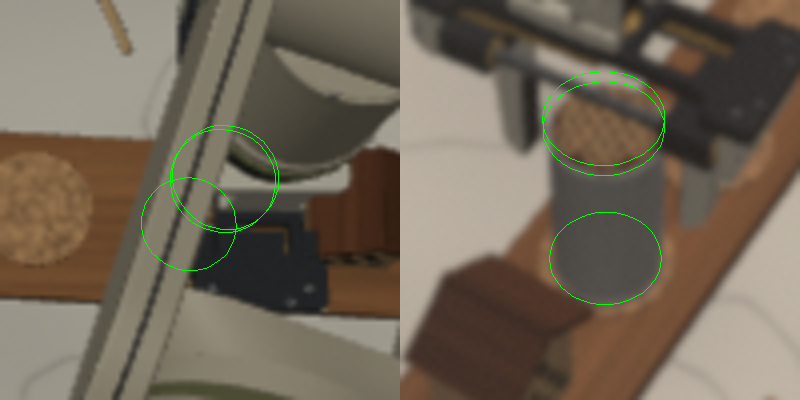

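>>> {"name": "send_rows", "arguments": {"series": [{"wx":0,"wy":0,"wz":0,"dx":-0.1,"dy":0,"dz":1,"fingers":0},{"wx":0,"wy":0,"wz":0,"dx":0,"dy":0,"dz":2,"fingers":0},{"wx":0,"wy":0,"wz":0,"dx":0,"dy":0,"dz":2,"fingers":0},{"wx":0,"wy":0,"wz":0,"dx":0,"dy":0,"dz":2,"fingers":0},{"wx":0,"wy":0,"wz":0,"dx":0,"dy":0,"dz":2.5,"fingers":0},{"wx":0,"wy":0,"wz":0,"dx":0,"dy":0,"dz":1.5,"fingers":0},{"wx":0,"wy":0,"wz":0,"dx":0,"dy":0,"dz":0,"fingers":0}]}}

```text
t: 7.85
tool_pos: [0.6369, -0.173, 0.2092]
orientation: [2.215, 2.223, 0.001]
force: [0.2, -0.5, -0.0]
opening: 0.0928
```

```bash
python3 st.py
```

```text
t 7.85 tcp [ 0.6369 -0.173   0.2092] turn needed [ 0.0017  0.003  -0.0038] F [ 0.2207 -0.4607 -0.0189] open 0.09279698242245762 dq 0.013037629817590936
```

To L: dx −19.8, dy +42.8.

>>> {"name": "send_rows", "arguments": {"series": [{"wx":0,"wy":0,"wz":0,"dx":-1,"dy":2,"dz":0,"fingers":0},{"wx":0,"wy":0,"wz":0,"dx":-1.6,"dy":3.4,"dz":0,"fingers":0},{"wx":0,"wy":0,"wz":0,"dx":-1.6,"dy":3.4,"dz":0,"fingers":0},{"wx":0,"wy":0,"wz":0,"dx":-1.6,"dy":3.4,"dz":0,"fingers":0},{"wx":0,"wy":0,"wz":0,"dx":-1.6,"dy":3.4,"dz":0,"fingers":0},{"wx":0,"wy":0,"wz":0,"dx":-1.6,"dy":3.4,"dz":0,"fingers":0},{"wx":0,"wy":0,"wz":0,"dx":-1.6,"dy":3.4,"dz":0,"fingers":0},{"wx":0,"wy":0,"wz":0,"dx":-1.6,"dy":3.4,"dz":0,"fingers":0},{"wx":0,"wy":0,"wz":0,"dx":-1.6,"dy":3.4,"dz":0,"fingers":0},{"wx":0,"wy":0,"wz":0,"dx":-1.6,"dy":3.4,"dz":0,"fingers":0},{"wx":0,"wy":0,"wz":0,"dx":-1.6,"dy":3.4,"dz":0,"fingers":0},{"wx":0,"wy":0,"wz":0,"dx":-1.5,"dy":3,"dz":0,"fingers":0},{"wx":0,"wy":0,"wz":0,"dx":-1,"dy":2,"dz":0,"fingers":0},{"wx":0,"wy":0,"wz":0,"dx":0,"dy":0.5,"dz":0,"fingers":0},{"wx":0,"wy":0,"wz":0,"dx":0,"dy":0,"dz":0,"fingers":0}]}}

```text
t: 9.1
tool_pos: [0.4257, 0.2548, 0.2037]
orientation: [2.219, 2.218, -0.001]
force: [0.7, 0.9, -0.5]
opening: 0.0928
```

```bash
python3 st.py; python3 - <<'E'
from plant import robot
from sil import *
for n in ("top","scene"):
    im=robot.read_camera(n)[:,:,::-1].copy(); cv2.imwrite(f"pics/{n}3.png",im)
    try: print(n,fit(im,cam(robot,n),.6384,-.1723,*D["XL"],.021))
    except Exception as e: print(e)
E
```

```text
t 9.1 tcp [0.4257 0.2548 0.2037] turn needed [0.0036 0.0029 0.0006] F [ 0.6833  0.8919 -0.5058] open 0.09277560682606778 dq 0.026194105474248323
top (array([ 0.6521, -0.1836]), np.float64(548.9245085765897))
scene (array([ 0.6109, -0.1552]), np.float64(701.0030326813925))
```

View pics/top3.png

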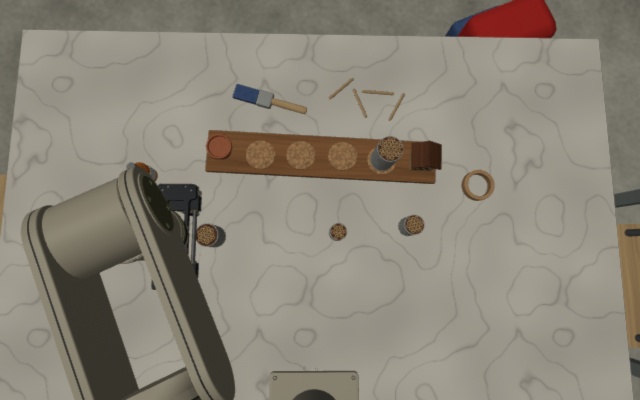

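>>> {"name": "send_rows", "arguments": {"series": [{"wx":0.003,"wy":0.003,"wz":0,"dx":1.3,"dy":0,"dz":0,"fingers":0},{"wx":0,"wy":0,"wz":0,"dx":0,"dy":0,"dz":-2,"fingers":0},{"wx":0,"wy":0,"wz":0,"dx":0,"dy":0,"dz":-3,"fingers":0},{"wx":0,"wy":0,"wz":0,"dx":0,"dy":0,"dz":-1.5,"fingers":0},{"wx":0,"wy":0,"wz":0,"dx":0,"dy":0,"dz":0,"fingers":0}]}}

```text
t: 9.62
tool_pos: [0.4453, 0.2467, 0.1381]
orientation: [2.23, 2.207, 0.004]
force: [-0.5, 0.1, -0.8]
opening: 0.0926
```

```bash
python3 st.py
```

```text
t 9.6167 tcp [0.4453 0.2467 0.1381] turn needed [0.0014 0.0048 0.0106] F [-0.4825  0.1158 -0.7754] open 0.0926152364045076 dq 0.03702201748005525
```

>>> {"name": "send_rows", "arguments": {"series": [{"wx":0.001,"wy":0.005,"wz":0.01,"dx":-0.65,"dy":0.8,"dz":0,"fingers":0},{"wx":0,"wy":0,"wz":0,"dx":0,"dy":0.1,"dz":-2,"fingers":0},{"wx":0,"wy":0,"wz":0,"dx":0,"dy":0.1,"dz":-3,"fingers":0},{"wx":0,"wy":0,"wz":0,"dx":0,"dy":0.1,"dz":-2,"fingers":0},{"wx":0,"wy":0,"wz":0,"dx":0,"dy":0,"dz":-1,"fingers":0},{"wx":0,"wy":0,"wz":0,"dx":0,"dy":0,"dz":0,"fingers":0}]}}

```text
t: 10.12
tool_pos: [0.4433, 0.2565, 0.0622]
orientation: [2.227, 2.213, 0.009]
force: [-0.5, -0.9, -0.3]
opening: 0.0934
```

```bash
python3 st.py
```

```text
t 10.1167 tcp [0.4433 0.2565 0.0622] turn needed [-0.0028  0.0057  0.0061] F [-0.459  -0.9202 -0.3457] open 0.09335679120711093 dq 0.02833774266151192
```

>>> {"name": "send_rows", "arguments": {"series": [{"wx":-0.003,"wy":0.006,"wz":0.006,"dx":-0.5,"dy":-0.15,"dz":-1.2,"fingers":0},{"wx":0,"wy":0,"wz":0,"dx":0,"dy":0,"dz":0,"fingers":60},{"wx":0,"wy":0,"wz":0,"dx":0,"dy":0,"dz":0,"fingers":90},{"wx":0,"wy":0,"wz":0,"dx":0,"dy":0,"dz":0,"fingers":130},{"wx":0,"wy":0,"wz":0,"dx":0,"dy":0,"dz":0,"fingers":255},{"wx":0,"wy":0,"wz":0,"dx":0,"dy":0,"dz":0,"fingers":255},{"wx":0,"wy":0,"wz":0,"dx":0,"dy":0,"dz":0,"fingers":255}]}}

```text
t: 10.7
tool_pos: [0.4417, 0.2564, 0.0559]
orientation: [2.219, 2.22, 0.01]
force: [-1.8, -0.7, 0.1]
opening: 0.0575
```

```bash
python3 st.py
```

```text
t 10.7 tcp [0.4417 0.2564 0.0559] turn needed [-0.0029  0.0062 -0.0005] F [-1.7539 -0.674   0.0753] open 0.057452721202014 dq 0.007630194173921069
```

>>> {"name": "send_rows", "arguments": {"series": [{"wx":0,"wy":0,"wz":0,"dx":0,"dy":0,"dz":0,"fingers":255},{"wx":0,"wy":0,"wz":0,"dx":0,"dy":0,"dz":0,"fingers":255}]}}

```text
t: 10.87
tool_pos: [0.4419, 0.2565, 0.0563]
orientation: [2.219, 2.22, 0.011]
force: [0.1, 0.6, -2.7]
opening: 0.0557
```

```bash
python3 st.py
```

```text
t 10.8667 tcp [0.4419 0.2565 0.0563] turn needed [-0.0031  0.0067 -0.0004] F [ 0.1421  0.6158 -2.7416] open 0.05570276585935764 dq 0.00287977520016616
```

>>> {"name": "send_rows", "arguments": {"series": [{"wx":0,"wy":0,"wz":0,"dx":0,"dy":0,"dz":1,"fingers":255},{"wx":0,"wy":0,"wz":0,"dx":0,"dy":0,"dz":2,"fingers":255},{"wx":0,"wy":0,"wz":0,"dx":0,"dy":0,"dz":2,"fingers":255},{"wx":0,"wy":0,"wz":0,"dx":0,"dy":0,"dz":2,"fingers":255},{"wx":0,"wy":0,"wz":0,"dx":0,"dy":0,"dz":1.5,"fingers":255},{"wx":0,"wy":0,"wz":0,"dx":0,"dy":0,"dz":0,"fingers":255}]}}

```text
t: 11.37
tool_pos: [0.4389, 0.2551, 0.145]
orientation: [2.221, 2.222, 0.002]
force: [1.7, 0.1, -1.5]
opening: 0.0557
```

```bash
python3 st.py
```

```text
t 11.3667 tcp [0.4389 0.2551 0.145 ] turn needed [-0.0005  0.0011 -0.0005] F [ 1.6776  0.0558 -1.5291] open 0.05567006884974924 dq 0.02274443947031116
```

>>> {"name": "send_rows", "arguments": {"series": [{"wx":0,"wy":0,"wz":0,"dx":0.8,"dy":-1.2,"dz":0,"fingers":255},{"wx":0,"wy":0,"wz":0,"dx":1.4,"dy":-2.2,"dz":0.1,"fingers":255},{"wx":0,"wy":0,"wz":0,"dx":1.8,"dy":-2.8,"dz":0.1,"fingers":255},{"wx":0,"wy":0,"wz":0,"dx":1.8,"dy":-2.8,"dz":0.1,"fingers":255},{"wx":0,"wy":0,"wz":0,"dx":1.8,"dy":-2.8,"dz":0.1,"fingers":255},{"wx":0,"wy":0,"wz":0,"dx":1.8,"dy":-2.8,"dz":0.1,"fingers":255},{"wx":0,"wy":0,"wz":0,"dx":1.8,"dy":-2.8,"dz":0.1,"fingers":255},{"wx":0,"wy":0,"wz":0,"dx":1.8,"dy":-2.8,"dz":0.1,"fingers":255},{"wx":0,"wy":0,"wz":0,"dx":1.8,"dy":-2.8,"dz":0.1,"fingers":255},{"wx":0,"wy":0,"wz":0,"dx":1.8,"dy":-2.8,"dz":0.1,"fingers":255},{"wx":0,"wy":0,"wz":0,"dx":1.8,"dy":-2.8,"dz":0.1,"fingers":255},{"wx":0,"wy":0,"wz":0,"dx":1.4,"dy":-2.2,"dz":0.1,"fingers":255},{"wx":0,"wy":0,"wz":0,"dx":0.8,"dy":-1,"dz":0.1,"fingers":255},{"wx":0,"wy":0,"wz":0,"dx":0,"dy":0,"dz":0,"fingers":255}]}}

```text
t: 12.53
tool_pos: [0.6472, -0.079, 0.1496]
orientation: [-2.211, -2.223, 0.003]
force: [-0.5, -0.0, -1.5]
opening: 0.0558
```

```bash
python3 st.py
```

```text
t 12.5333 tcp [ 0.6472 -0.079   0.1496] turn needed [-0.0029 -0.0053 -0.0053] F [-0.4905 -0.0158 -1.5099] open 0.0557633832947975 dq 0.01589802913277695
```

>>> {"name": "send_rows", "arguments": {"series": [{"wx":-0.003,"wy":-0.005,"wz":0,"dx":0.2,"dy":0.8,"dz":-0.5,"fingers":255},{"wx":0,"wy":0,"wz":0,"dx":0.1,"dy":0,"dz":-1.2,"fingers":255},{"wx":0,"wy":0,"wz":0,"dx":0.1,"dy":0,"dz":-1.5,"fingers":255},{"wx":0,"wy":0,"wz":0,"dx":0.1,"dy":0,"dz":-1.2,"fingers":255},{"wx":0,"wy":0,"wz":0,"dx":0,"dy":0,"dz":-0.8,"fingers":255},{"wx":0,"wy":0,"wz":0,"dx":0,"dy":0,"dz":0,"fingers":255}]}}

```text
t: 13.03
tool_pos: [0.6486, -0.0648, 0.0891]
orientation: [-2.209, -2.227, 0.004]
force: [-0.5, 0.4, -2.4]
opening: 0.0558
```

```bash
python3 st.py
```

```text
t 13.0333 tcp [ 0.6486 -0.0648  0.0891] turn needed [-0.0019 -0.0054 -0.0083] F [-0.4548  0.4351 -2.44  ] open 0.05581031531383504 dq 0.0192520652452356
```

>>> {"name": "send_rows", "arguments": {"series": [{"wx":-0.002,"wy":-0.005,"wz":-0.008,"dx":0.05,"dy":-0.6,"dz":-0.3,"fingers":255},{"wx":0,"wy":0,"wz":0,"dx":0,"dy":0,"dz":-0.4,"fingers":255},{"wx":0,"wy":0,"wz":0,"dx":0,"dy":0,"dz":-0.2,"fingers":255},{"wx":0,"wy":0,"wz":0,"dx":0,"dy":0,"dz":-0.1,"fingers":255}]}}

```text
t: 13.37
tool_pos: [0.6484, -0.0696, 0.0779]
orientation: [-2.219, -2.223, 0.001]
force: [0.4, -0.0, -1.8]
opening: 0.0557
```

```bash
python3 st.py
```

```text
t 13.3667 tcp [ 0.6484 -0.0696  0.0779] turn needed [ 0.0001 -0.0009 -0.0015] F [ 0.4305 -0.0304 -1.783 ] open 0.055729856113774213 dq 0.021467252553083425
```

>>> {"name": "send_rows", "arguments": {"series": [{"wx":0,"wy":0,"wz":0,"dx":0.05,"dy":-0.1,"dz":-0.2,"fingers":255},{"wx":0,"wy":0,"wz":0,"dx":0,"dy":0,"dz":-0.2,"fingers":255}]}}

```text
t: 13.53
tool_pos: [0.6496, -0.0706, 0.077]
orientation: [2.219, 2.223, 0.001]
force: [-7.0, 1.2, 13.7]
opening: 0.0555
```

```bash
python3 st.py
```

```text
t 13.5333 tcp [ 0.6496 -0.0706  0.077 ] turn needed [-0.      0.0007 -0.0015] F [-7.0474  1.1731 13.6647] open 0.05552293456544378 dq 0.012866140078113972
```

Contact made. I'll release and retreat upward.

>>> {"name": "send_rows", "arguments": {"series": [{"wx":0,"wy":0,"wz":0,"dx":-0.1,"dy":0,"dz":0.1,"fingers":255},{"wx":0,"wy":0,"wz":0,"dx":0,"dy":0,"dz":0,"fingers":80},{"wx":0,"wy":0,"wz":0,"dx":0,"dy":0,"dz":0,"fingers":50},{"wx":0,"wy":0,"wz":0,"dx":0,"dy":0,"dz":0,"fingers":0},{"wx":0,"wy":0,"wz":0,"dx":0,"dy":0,"dz":0,"fingers":0},{"wx":0,"wy":0,"wz":0,"dx":0,"dy":0,"dz":0,"fingers":0},{"wx":0,"wy":0,"wz":0,"dx":0,"dy":0,"dz":0,"fingers":0}]}}

```text
t: 14.12
tool_pos: [0.6518, -0.072, 0.0822]
orientation: [2.216, 2.217, 0.008]
force: [-1.3, 0.2, 0.5]
opening: 0.09
```

```bash
python3 st.py
```

```text
t 14.1167 tcp [ 0.6518 -0.072   0.0822] turn needed [ 0.0014  0.0082 -0.0006] F [-1.2874  0.2463  0.5403] open 0.08995645886853898 dq 0.0023988040252761896
```

>>> {"name": "send_rows", "arguments": {"series": [{"wx":0,"wy":0.008,"wz":0,"dx":-0.2,"dy":0,"dz":1,"fingers":0},{"wx":0,"wy":0,"wz":0,"dx":0,"dy":0,"dz":2,"fingers":0},{"wx":0,"wy":0,"wz":0,"dx":0,"dy":0,"dz":2.5,"fingers":0},{"wx":0,"wy":0,"wz":0,"dx":0,"dy":0,"dz":3,"fingers":0},{"wx":0,"wy":0,"wz":0,"dx":0,"dy":0,"dz":2,"fingers":0},{"wx":0,"wy":0,"wz":0,"dx":-1,"dy":0,"dz":0.5,"fingers":0},{"wx":0,"wy":0,"wz":0,"dx":-1.8,"dy":-1.5,"dz":0,"fingers":0},{"wx":0,"wy":0,"wz":0,"dx":-1.8,"dy":-1.8,"dz":0,"fingers":0},{"wx":0,"wy":0,"wz":0,"dx":-2,"dy":-2,"dz":0,"fingers":0},{"wx":0,"wy":0,"wz":0,"dx":-2,"dy":-2,"dz":0,"fingers":0},{"wx":0,"wy":0,"wz":0,"dx":-2,"dy":-2,"dz":0,"fingers":0},{"wx":0,"wy":0,"wz":0,"dx":-2,"dy":-2,"dz":0,"fingers":0},{"wx":0,"wy":0,"wz":0,"dx":-2,"dy":-2,"dz":0,"fingers":0},{"wx":0,"wy":0,"wz":0,"dx":-1.7,"dy":-1.8,"dz":0,"fingers":0},{"wx":0,"wy":0,"wz":0,"dx":-1,"dy":-1.2,"dz":0,"fingers":0},{"wx":0,"wy":0,"wz":0,"dx":0,"dy":0,"dz":0,"fingers":0}]}}

```text
t: 15.45
tool_pos: [0.4671, -0.2386, 0.1958]
orientation: [2.215, 2.227, -0.004]
force: [-0.5, 0.1, 0.1]
opening: 0.093
```

```bash
python3 st.py
```

```text
t 15.45 tcp [ 0.4671 -0.2386  0.1958] turn needed [ 0.0024 -0.0009 -0.0054] F [-0.5144  0.1197  0.093 ] open 0.09299057466850053 dq 0.027251468619452823
```

>>> {"name": "send_rows", "arguments": {"series": [{"wx":0.002,"wy":0,"wz":-0.005,"dx":0,"dy":-0.3,"dz":-2,"fingers":0},{"wx":0,"wy":0,"wz":0,"dx":0,"dy":0,"dz":-3,"fingers":0},{"wx":0,"wy":0,"wz":0,"dx":0,"dy":0,"dz":-2.5,"fingers":0},{"wx":0,"wy":0,"wz":0,"dx":0,"dy":0,"dz":-1,"fingers":0},{"wx":0,"wy":0,"wz":0,"dx":0,"dy":0,"dz":0,"fingers":0}]}}

```text
t: 15.87
tool_pos: [0.4693, -0.2423, 0.1112]
orientation: [2.22, 2.213, 0.003]
force: [0.6, -0.7, 0.6]
opening: 0.0931
```

```bash
python3 st.py
```

```text
t 15.8667 tcp [ 0.4693 -0.2423  0.1112] turn needed [0.0033 0.006  0.0031] F [ 0.6262 -0.6757  0.6339] open 0.0931453986815267 dq 0.014015677270611454
```

>>> {"name": "send_rows", "arguments": {"series": [{"wx":0.003,"wy":0.006,"wz":0.003,"dx":-0.2,"dy":0.1,"dz":-2,"fingers":0},{"wx":0,"wy":0,"wz":0,"dx":0,"dy":0,"dz":-2.5,"fingers":0},{"wx":0,"wy":0,"wz":0,"dx":0,"dy":0,"dz":-2,"fingers":0},{"wx":0,"wy":0,"wz":0,"dx":0,"dy":0,"dz":-1,"fingers":0},{"wx":0,"wy":0,"wz":0,"dx":0,"dy":0,"dz":0,"fingers":0}]}}

```text
t: 16.28
tool_pos: [0.4721, -0.241, 0.0398]
orientation: [2.214, 2.22, 0.003]
force: [0.5, 1.1, 0.5]
opening: 0.0931
```

```bash
python3 st.py
```

```text
t 16.2833 tcp [ 0.4721 -0.241   0.0398] turn needed [ 0.0032  0.0059 -0.0025] F [0.4612 1.0605 0.5076] open 0.09311284079103188 dq 0.030480378285416002
```

>>> {"name": "send_rows", "arguments": {"series": [{"wx":0.003,"wy":0.006,"wz":0,"dx":-0.5,"dy":0,"dz":-0.8,"fingers":0},{"wx":0,"wy":0,"wz":0,"dx":0,"dy":0,"dz":0,"fingers":70},{"wx":0,"wy":0,"wz":0,"dx":0,"dy":0,"dz":0,"fingers":110},{"wx":0,"wy":0,"wz":0,"dx":0,"dy":0,"dz":0,"fingers":150},{"wx":0,"wy":0,"wz":0,"dx":0,"dy":0,"dz":0,"fingers":255},{"wx":0,"wy":0,"wz":0,"dx":0,"dy":0,"dz":0,"fingers":255},{"wx":0,"wy":0,"wz":0,"dx":0,"dy":0,"dz":0,"fingers":255},{"wx":0,"wy":0,"wz":0,"dx":0,"dy":0,"dz":0,"fingers":255},{"wx":0,"wy":0,"wz":0,"dx":0,"dy":0,"dz":0,"fingers":255}]}}

```text
t: 17.03
tool_pos: [0.4713, -0.2433, 0.0388]
orientation: [2.212, 2.219, 0.003]
force: [0.5, -0.9, -1.1]
opening: 0.0495
```

```bash
python3 st.py
```

```text
t 17.0333 tcp [ 0.4713 -0.2433  0.0388] turn needed [ 0.0049  0.0073 -0.0031] F [ 0.4679 -0.9496 -1.1246] open 0.049499601297709785 dq 0.003037524010318906
```

>>> {"name": "send_rows", "arguments": {"series": [{"wx":0,"wy":0,"wz":0,"dx":0,"dy":0,"dz":1,"fingers":255},{"wx":0,"wy":0,"wz":0,"dx":0,"dy":0,"dz":2,"fingers":255},{"wx":0,"wy":0,"wz":0,"dx":0,"dy":0,"dz":2.5,"fingers":255},{"wx":0,"wy":0,"wz":0,"dx":0,"dy":0,"dz":2.5,"fingers":255},{"wx":0,"wy":0,"wz":0,"dx":0,"dy":0,"dz":2,"fingers":255},{"wx":0,"wy":0,"wz":0,"dx":0,"dy":1,"dz":1,"fingers":255},{"wx":0,"wy":0,"wz":0,"dx":0,"dy":2,"dz":0.1,"fingers":255},{"wx":0,"wy":0,"wz":0,"dx":0,"dy":2.7,"dz":0.1,"fingers":255},{"wx":0,"wy":0,"wz":0,"dx":0,"dy":2.7,"dz":0.1,"fingers":255},{"wx":0,"wy":0,"wz":0,"dx":0,"dy":2.7,"dz":0.1,"fingers":255},{"wx":0,"wy":0,"wz":0,"dx":0,"dy":2.7,"dz":0.1,"fingers":255},{"wx":0,"wy":0,"wz":0,"dx":0,"dy":2.7,"dz":0.1,"fingers":255},{"wx":0,"wy":0,"wz":0,"dx":0,"dy":2.7,"dz":0.1,"fingers":255},{"wx":0,"wy":0,"wz":0,"dx":0,"dy":2.7,"dz":0,"fingers":255},{"wx":0,"wy":0,"wz":0,"dx":0,"dy":2.7,"dz":0,"fingers":255},{"wx":0,"wy":0,"wz":0,"dx":0,"dy":2,"dz":0,"fingers":255},{"wx":0,"wy":0,"wz":0,"dx":0,"dy":1,"dz":0,"fingers":255},{"wx":0,"wy":0,"wz":0,"dx":0,"dy":0,"dz":0,"fingers":255}]}}

```text
t: 18.53
tool_pos: [0.4625, 0.0534, 0.164]
orientation: [2.22, 2.219, 0.005]
force: [1.0, 0.1, -1.6]
opening: 0.0498
```

```bash
python3 st.py
```

```text
t 18.5333 tcp [0.4625 0.0534 0.164 ] turn needed [-0.0002  0.0047  0.0004] F [ 1.0181  0.1411 -1.6464] open 0.04976750036757169 dq 0.02145197898308465
```

Now to mat_2: dx +18.8, dy −1.5.

>>> {"name": "send_rows", "arguments": {"series": [{"wx":0,"wy":0.004,"wz":0,"dx":1,"dy":-0.3,"dz":0,"fingers":255},{"wx":0,"wy":0,"wz":0,"dx":2,"dy":-0.2,"dz":0,"fingers":255},{"wx":0,"wy":0,"wz":0,"dx":2.2,"dy":-0.2,"dz":0,"fingers":255},{"wx":0,"wy":0,"wz":0,"dx":2.2,"dy":-0.2,"dz":0,"fingers":255},{"wx":0,"wy":0,"wz":0,"dx":2.2,"dy":-0.2,"dz":0,"fingers":255},{"wx":0,"wy":0,"wz":0,"dx":2.2,"dy":-0.2,"dz":0,"fingers":255},{"wx":0,"wy":0,"wz":0,"dx":2.2,"dy":-0.2,"dz":0,"fingers":255},{"wx":0,"wy":0,"wz":0,"dx":2.2,"dy":0,"dz":0,"fingers":255},{"wx":0,"wy":0,"wz":0,"dx":1.6,"dy":0,"dz":0,"fingers":255},{"wx":0,"wy":0,"wz":0,"dx":1,"dy":0,"dz":0,"fingers":255},{"wx":0,"wy":0,"wz":0,"dx":0,"dy":0,"dz":0,"fingers":255}]}}

```text
t: 19.45
tool_pos: [0.6536, 0.0348, 0.1608]
orientation: [-2.218, -2.22, 0.008]
force: [0.8, -0.1, -1.5]
opening: 0.0496
```

```bash
python3 st.py
```

```text
t 19.45 tcp [0.6536 0.0348 0.1608] turn needed [ 0.0011 -0.0064 -0.0011] F [ 0.7935 -0.1164 -1.4631] open 0.049555945087837165 dq 0.015363200140028005
```

Target is (.6503, .0384), descending to a TCP height of about .060.

>>> {"name": "send_rows", "arguments": {"series": [{"wx":0.001,"wy":-0.006,"wz":0,"dx":-0.3,"dy":0.35,"dz":-1,"fingers":255},{"wx":0,"wy":0,"wz":0,"dx":0,"dy":0,"dz":-2,"fingers":255},{"wx":0,"wy":0,"wz":0,"dx":0,"dy":0,"dz":-2,"fingers":255},{"wx":0,"wy":0,"wz":0,"dx":0,"dy":0,"dz":-1.6,"fingers":255},{"wx":0,"wy":0,"wz":0,"dx":0,"dy":0,"dz":-1,"fingers":255},{"wx":0,"wy":0,"wz":0,"dx":0,"dy":0,"dz":-0.5,"fingers":255},{"wx":0,"wy":0,"wz":0,"dx":0,"dy":0,"dz":0,"fingers":255}]}}

```text
t: 20.03
tool_pos: [0.647, 0.0353, 0.0769]
orientation: [-2.222, -2.219, 0.004]
force: [-1.4, -0.4, -0.8]
opening: 0.0498
```

```bash
python3 st.py
```

```text
t 20.0333 tcp [0.647  0.0353 0.0769] turn needed [ 0.0008 -0.0024  0.0013] F [-1.3828 -0.4425 -0.8172] open 0.04976774053608094 dq 0.010560316762519473
```

>>> {"name": "send_rows", "arguments": {"series": [{"wx":0,"wy":-0.002,"wz":0,"dx":0.3,"dy":0.3,"dz":-0.6,"fingers":255},{"wx":0,"wy":0,"wz":0,"dx":0,"dy":0,"dz":-0.5,"fingers":255},{"wx":0,"wy":0,"wz":0,"dx":0,"dy":0,"dz":-0.3,"fingers":255},{"wx":0,"wy":0,"wz":0,"dx":0,"dy":0,"dz":-0.1,"fingers":255}]}}

```text
t: 20.37
tool_pos: [0.6517, 0.0384, 0.0636]
orientation: [2.221, 2.218, 0.003]
force: [0.0, -0.4, 0.4]
opening: 0.0495
```

```bash
python3 st.py
```

```text
t 20.3667 tcp [0.6517 0.0384 0.0636] turn needed [0.0009 0.0035 0.0016] F [ 0.0304 -0.4185  0.3556] open 0.0495313759585439 dq 0.018871714426483527
```

>>> {"name": "send_rows", "arguments": {"series": [{"wx":0,"wy":0.003,"wz":0,"dx":-0.15,"dy":0,"dz":-0.25,"fingers":255},{"wx":0,"wy":0,"wz":0,"dx":0,"dy":0,"dz":-0.2,"fingers":255}]}}

```text
t: 20.53
tool_pos: [0.651, 0.0385, 0.0599]
orientation: [2.221, 2.219, 0.001]
force: [0.0, 0.6, -0.1]
opening: 0.0496
```

```bash
python3 st.py
```

```text
t 20.5333 tcp [0.651  0.0385 0.0599] turn needed [0.0009 0.002  0.0013] F [ 0.0048  0.6047 -0.1435] open 0.049597120532201736 dq 0.04836490356429381
```

>>> {"name": "send_rows", "arguments": {"series": [{"wx":0,"wy":0,"wz":0,"dx":0,"dy":0,"dz":-0.2,"fingers":255}]}}

```text
t: 20.62
tool_pos: [0.6511, 0.0386, 0.0595]
orientation: [2.221, 2.219, 0.001]
force: [-13.8, 0.2, 23.3]
opening: 0.0498
```

```bash
python3 st.py
```

```text
t 20.6167 tcp [0.6511 0.0386 0.0595] turn needed [0.0008 0.0021 0.0012] F [-13.7527   0.214   23.3432] open 0.049800106708594444 dq 0.0023879867677448078
```

>>> {"name": "send_rows", "arguments": {"series": [{"wx":0,"wy":0,"wz":0,"dx":-0.1,"dy":0,"dz":0.15,"fingers":255},{"wx":0,"wy":0,"wz":0,"dx":0,"dy":0,"dz":0,"fingers":100},{"wx":0,"wy":0,"wz":0,"dx":0,"dy":0,"dz":0,"fingers":70},{"wx":0,"wy":0,"wz":0,"dx":0,"dy":0,"dz":0,"fingers":0},{"wx":0,"wy":0,"wz":0,"dx":0,"dy":0,"dz":0,"fingers":0},{"wx":0,"wy":0,"wz":0,"dx":0,"dy":0,"dz":0,"fingers":0},{"wx":0,"wy":0,"wz":0,"dx":0,"dy":0,"dz":0,"fingers":0},{"wx":0,"wy":0,"wz":0,"dx":0,"dy":0,"dz":0,"fingers":0}]}}

```text
t: 21.28
tool_pos: [0.6517, 0.0386, 0.0629]
orientation: [2.219, 2.217, 0.005]
force: [0.5, -0.1, 0.3]
opening: 0.0903
```

```bash
python3 st.py
```

```text
t 21.2833 tcp [0.6517 0.0386 0.0629] turn needed [0.001  0.0058 0.0011] F [ 0.482  -0.0839  0.2719] open 0.090254151339101 dq 0.0017826357791686184
```

>>> {"name": "send_rows", "arguments": {"series": [{"wx":0,"wy":0.005,"wz":0,"dx":-0.1,"dy":0,"dz":1,"fingers":0},{"wx":0,"wy":0,"wz":0,"dx":0,"dy":0,"dz":2.5,"fingers":0},{"wx":0,"wy":0,"wz":0,"dx":0,"dy":0,"dz":3,"fingers":0},{"wx":0,"wy":0,"wz":0,"dx":0,"dy":0,"dz":2.5,"fingers":0},{"wx":0,"wy":0,"wz":0,"dx":0,"dy":0,"dz":1.5,"fingers":0},{"wx":0,"wy":0,"wz":0,"dx":-1,"dy":0,"dz":0,"fingers":0},{"wx":0,"wy":0,"wz":0,"dx":-2,"dy":-0.5,"dz":0,"fingers":0},{"wx":0,"wy":0,"wz":0,"dx":-2.5,"dy":-1.2,"dz":0,"fingers":0},{"wx":0,"wy":0,"wz":0,"dx":-2.5,"dy":-1.3,"dz":0,"fingers":0},{"wx":0,"wy":0,"wz":0,"dx":-2.5,"dy":-1.4,"dz":0,"fingers":0},{"wx":0,"wy":0,"wz":0,"dx":-2.5,"dy":-1.4,"dz":0,"fingers":0},{"wx":0,"wy":0,"wz":0,"dx":-2.5,"dy":-1.4,"dz":0,"fingers":0},{"wx":0,"wy":0,"wz":0,"dx":-2,"dy":-1.2,"dz":0,"fingers":0},{"wx":0,"wy":0,"wz":0,"dx":-1.4,"dy":-0.7,"dz":0,"fingers":0},{"wx":0,"wy":0,"wz":0,"dx":-0.5,"dy":-0.4,"dz":0,"fingers":0},{"wx":0,"wy":0,"wz":0,"dx":0,"dy":0,"dz":0,"fingers":0}]}}

```text
t: 22.62
tool_pos: [0.4479, -0.0589, 0.1843]
orientation: [2.216, 2.218, 0.005]
force: [0.3, -0.7, 0.2]
opening: 0.0929
```

```bash
python3 st.py
```

```text
t 22.6167 tcp [ 0.4479 -0.0589  0.1843] turn needed [ 0.0024  0.0067 -0.0007] F [ 0.286  -0.7342  0.1523] open 0.0929156580061279 dq 0.022988623901465357
```

>>> {"name": "send_rows", "arguments": {"series": [{"wx":0.002,"wy":0.006,"wz":0,"dx":0.2,"dy":0.1,"dz":-2,"fingers":0},{"wx":0,"wy":0,"wz":0,"dx":0,"dy":0,"dz":-3,"fingers":0},{"wx":0,"wy":0,"wz":0,"dx":0,"dy":0,"dz":-2.5,"fingers":0},{"wx":0,"wy":0,"wz":0,"dx":0,"dy":0,"dz":-1.2,"fingers":0},{"wx":0,"wy":0,"wz":0,"dx":0,"dy":0,"dz":0,"fingers":0}]}}

```text
t: 23.03
tool_pos: [0.4561, -0.0574, 0.0999]
orientation: [2.215, 2.214, 0.011]
force: [-0.3, 0.8, -1.0]
opening: 0.0929
```

```bash
python3 st.py
```

```text
t 23.0333 tcp [ 0.4561 -0.0574  0.0999] turn needed [0.0018 0.0119 0.0001] F [-0.3259  0.7899 -0.9565] open 0.09288369340290206 dq 0.02548814076671571
```

>>> {"name": "send_rows", "arguments": {"series": [{"wx":0.002,"wy":0.012,"wz":0,"dx":-0.5,"dy":0,"dz":-2,"fingers":0},{"wx":0,"wy":0,"wz":0,"dx":-0.1,"dy":0,"dz":-2.5,"fingers":0},{"wx":0,"wy":0,"wz":0,"dx":-0.1,"dy":0,"dz":-1.8,"fingers":0},{"wx":0,"wy":0,"wz":0,"dx":0,"dy":0,"dz":-0.8,"fingers":0},{"wx":0,"wy":0,"wz":0,"dx":0,"dy":0,"dz":0,"fingers":0}]}}

```text
t: 23.45
tool_pos: [0.4549, -0.0563, 0.0314]
orientation: [2.217, 2.221, 0.006]
force: [-0.8, 0.5, 0.6]
opening: 0.0929
```

```bash
python3 st.py
```

```text
t 23.45 tcp [ 0.4549 -0.0563  0.0314] turn needed [ 0.0001  0.0053 -0.0016] F [-0.7777  0.5221  0.6262] open 0.09292144904368703 dq 0.0263069080252469
```

>>> {"name": "send_rows", "arguments": {"series": [{"wx":0,"wy":0.005,"wz":0,"dx":-0.5,"dy":-0.15,"dz":-1.3,"fingers":0},{"wx":0,"wy":0,"wz":0,"dx":0,"dy":0,"dz":-0.4,"fingers":70},{"wx":0,"wy":0,"wz":0,"dx":0,"dy":0,"dz":0,"fingers":110},{"wx":0,"wy":0,"wz":0,"dx":0,"dy":0,"dz":0,"fingers":150},{"wx":0,"wy":0,"wz":0,"dx":0,"dy":0,"dz":0,"fingers":255},{"wx":0,"wy":0,"wz":0,"dx":0,"dy":0,"dz":0,"fingers":255},{"wx":0,"wy":0,"wz":0,"dx":0,"dy":0,"dz":0,"fingers":255},{"wx":0,"wy":0,"wz":0,"dx":0,"dy":0,"dz":0,"fingers":255},{"wx":0,"wy":0,"wz":0,"dx":0,"dy":0,"dz":0,"fingers":255}]}}

```text
t: 24.2
tool_pos: [0.4549, -0.0587, 0.0192]
orientation: [2.214, 2.219, 0.007]
force: [0.0, -0.2, -0.3]
opening: 0.0444
```

```bash
python3 st.py
```

```text
t 24.2 tcp [ 0.4549 -0.0587  0.0192] turn needed [ 0.002   0.0082 -0.0021] F [ 0.0251 -0.2353 -0.3032] open 0.0444099645509161 dq 0.004955087930426741
```

>>> {"name": "send_rows", "arguments": {"series": [{"wx":0,"wy":0,"wz":0,"dx":0,"dy":0,"dz":1,"fingers":255},{"wx":0,"wy":0,"wz":0,"dx":0,"dy":0,"dz":2,"fingers":255},{"wx":0,"wy":0,"wz":0,"dx":0,"dy":0,"dz":2.5,"fingers":255},{"wx":0,"wy":0,"wz":0,"dx":0,"dy":0,"dz":2,"fingers":255},{"wx":0,"wy":0,"wz":0,"dx":0,"dy":1,"dz":1,"fingers":255},{"wx":0,"wy":0,"wz":0,"dx":0,"dy":2,"dz":0.1,"fingers":255},{"wx":0,"wy":0,"wz":0,"dx":0,"dy":2.7,"dz":0.1,"fingers":255},{"wx":0,"wy":0,"wz":0,"dx":0,"dy":2.7,"dz":0.1,"fingers":255},{"wx":0,"wy":0,"wz":0,"dx":0,"dy":2.7,"dz":0.1,"fingers":255},{"wx":0,"wy":0,"wz":0,"dx":0,"dy":2.7,"dz":0.1,"fingers":255},{"wx":0,"wy":0,"wz":0,"dx":0,"dy":2.7,"dz":0.1,"fingers":255},{"wx":0,"wy":0,"wz":0,"dx":0,"dy":2,"dz":0,"fingers":255},{"wx":0,"wy":0,"wz":0,"dx":0,"dy":1.2,"dz":0,"fingers":255},{"wx":0,"wy":0,"wz":0,"dx":0,"dy":0,"dz":0,"fingers":255}]}}

```text
t: 25.37
tool_pos: [0.4538, 0.1467, 0.1263]
orientation: [2.216, 2.21, 0.017]
force: [0.4, -0.5, -1.1]
opening: 0.0437
```

```bash
python3 st.py
```

```text
t 25.3667 tcp [0.4538 0.1467 0.1263] turn needed [0.0005 0.0156 0.0027] F [ 0.4006 -0.4995 -1.0855] open 0.04371851734666662 dq 0.02112091929210936
```

>>> {"name": "send_rows", "arguments": {"series": [{"wx":0,"wy":0.015,"wz":0.002,"dx":1,"dy":0,"dz":0.1,"fingers":255},{"wx":0,"wy":0,"wz":0,"dx":2,"dy":0,"dz":0.1,"fingers":255},{"wx":0,"wy":0,"wz":0,"dx":2.2,"dy":0,"dz":0.1,"fingers":255},{"wx":0,"wy":0,"wz":0,"dx":2.2,"dy":0,"dz":0.1,"fingers":255},{"wx":0,"wy":0,"wz":0,"dx":2.2,"dy":0,"dz":0.1,"fingers":255},{"wx":0,"wy":0,"wz":0,"dx":2.2,"dy":0,"dz":0.1,"fingers":255},{"wx":0,"wy":0,"wz":0,"dx":2.2,"dy":0,"dz":0.1,"fingers":255},{"wx":0,"wy":0,"wz":0,"dx":2.2,"dy":0,"dz":0,"fingers":255},{"wx":0,"wy":0,"wz":0,"dx":1.8,"dy":0,"dz":0,"fingers":255},{"wx":0,"wy":0,"wz":0,"dx":1,"dy":0,"dz":0,"fingers":255},{"wx":0,"wy":0,"wz":0,"dx":0,"dy":0,"dz":0,"fingers":255}]}}

```text
t: 26.28
tool_pos: [0.6511, 0.1386, 0.1383]
orientation: [2.219, 2.221, -0.005]
force: [0.4, -0.0, -0.3]
opening: 0.0438
```

```bash
python3 st.py
```

```text
t 26.2833 tcp [0.6511 0.1386 0.1383] turn needed [ 0.0035 -0.0006 -0.0012] F [ 0.3954 -0.0472 -0.2776] open 0.04375461740497538 dq 0.016556060658744997
```

Target is (.6506, .1432), descending to a TCP height of about .040.

>>> {"name": "send_rows", "arguments": {"series": [{"wx":0.003,"wy":0,"wz":0,"dx":0,"dy":0.5,"dz":-1,"fingers":255},{"wx":0,"wy":0,"wz":0,"dx":0,"dy":0,"dz":-2,"fingers":255},{"wx":0,"wy":0,"wz":0,"dx":0,"dy":0,"dz":-2,"fingers":255},{"wx":0,"wy":0,"wz":0,"dx":0,"dy":0,"dz":-1.6,"fingers":255},{"wx":0,"wy":0,"wz":0,"dx":0,"dy":0,"dz":-1,"fingers":255},{"wx":0,"wy":0,"wz":0,"dx":0,"dy":0,"dz":-0.4,"fingers":255},{"wx":0,"wy":0,"wz":0,"dx":0,"dy":0,"dz":0,"fingers":255}]}}

```text
t: 26.87
tool_pos: [0.6468, 0.142, 0.0544]
orientation: [-2.221, -2.22, 0.003]
force: [0.3, -0.2, -0.6]
opening: 0.0434
```

```bash
python3 st.py
```

```text
t 26.8667 tcp [0.6468 0.142  0.0544] turn needed [-0.0001 -0.0024  0.0003] F [ 0.3448 -0.246  -0.5767] open 0.04339863009964224 dq 0.02165925063507952
```

>>> {"name": "send_rows", "arguments": {"series": [{"wx":0,"wy":-0.002,"wz":0,"dx":0.35,"dy":0.1,"dz":-0.6,"fingers":255},{"wx":0,"wy":0,"wz":0,"dx":0,"dy":0,"dz":-0.5,"fingers":255},{"wx":0,"wy":0,"wz":0,"dx":0,"dy":0,"dz":-0.2,"fingers":255}]}}

```text
t: 27.12
tool_pos: [0.6512, 0.1435, 0.0427]
orientation: [2.221, 2.221, 0.003]
force: [-0.8, -0.8, 0.5]
opening: 0.0437
```

```bash
python3 st.py
```

```text
t 27.1167 tcp [0.6512 0.1435 0.0427] turn needed [-0.0006  0.0024 -0.    ] F [-0.8468 -0.8371  0.4683] open 0.0436647493551035 dq 0.040692523495938944
```

>>> {"name": "send_rows", "arguments": {"series": [{"wx":0,"wy":0.002,"wz":0,"dx":-0.1,"dy":0,"dz":-0.2,"fingers":255},{"wx":0,"wy":0,"wz":0,"dx":0,"dy":0,"dz":-0.2,"fingers":255}]}}

```text
t: 27.28
tool_pos: [0.6511, 0.1437, 0.0403]
orientation: [2.221, 2.221, 0.003]
force: [-7.9, -1.6, 13.5]
opening: 0.0434
```

```bash
python3 st.py
```

```text
t 27.2833 tcp [0.6511 0.1437 0.0403] turn needed [-0.0009  0.0019 -0.0001] F [-7.8719 -1.5784 13.5034] open 0.04340434921130854 dq 0.019036356368705067
```

>>> {"name": "send_rows", "arguments": {"series": [{"wx":0,"wy":0,"wz":0,"dx":-0.1,"dy":0,"dz":0.1,"fingers":255},{"wx":0,"wy":0,"wz":0,"dx":0,"dy":0,"dz":0,"fingers":110},{"wx":0,"wy":0,"wz":0,"dx":0,"dy":0,"dz":0,"fingers":80},{"wx":0,"wy":0,"wz":0,"dx":0,"dy":0,"dz":0,"fingers":0},{"wx":0,"wy":0,"wz":0,"dx":0,"dy":0,"dz":0,"fingers":0},{"wx":0,"wy":0,"wz":0,"dx":0,"dy":0,"dz":0,"fingers":0},{"wx":0,"wy":0,"wz":0,"dx":0,"dy":0,"dz":0,"fingers":0},{"wx":0,"wy":0,"wz":0,"dx":0,"dy":0,"dz":0,"fingers":0}]}}

```text
t: 27.95
tool_pos: [0.6521, 0.144, 0.0438]
orientation: [2.219, 2.219, 0.009]
force: [-0.1, -0.9, -0.6]
opening: 0.0855
```

```bash
python3 st.py
```

```text
t 27.95 tcp [0.6521 0.144  0.0438] turn needed [-0.0016  0.0063 -0.0002] F [-0.1461 -0.8801 -0.5607] open 0.08545236066100823 dq 0.0018456877793218349
```

Fingers are open. Now retreat upward and back towards the robot, clear of the cameras' view.

>>> {"name": "send_rows", "arguments": {"series": [{"wx":0,"wy":0.005,"wz":0,"dx":-0.1,"dy":0,"dz":0.5,"fingers":0},{"wx":0,"wy":0,"wz":0,"dx":0,"dy":0,"dz":2,"fingers":0},{"wx":0,"wy":0,"wz":0,"dx":0,"dy":0,"dz":3,"fingers":0},{"wx":0,"wy":0,"wz":0,"dx":0,"dy":0,"dz":3,"fingers":0},{"wx":0,"wy":0,"wz":0,"dx":0,"dy":0,"dz":3,"fingers":0},{"wx":0,"wy":0,"wz":0,"dx":-1,"dy":1,"dz":1,"fingers":0},{"wx":0,"wy":0,"wz":0,"dx":-2.5,"dy":2,"dz":0,"fingers":0},{"wx":0,"wy":0,"wz":0,"dx":-2.5,"dy":2.5,"dz":0,"fingers":0},{"wx":0,"wy":0,"wz":0,"dx":-2.5,"dy":2.5,"dz":0,"fingers":0},{"wx":0,"wy":0,"wz":0,"dx":-2.5,"dy":2.5,"dz":0,"fingers":0},{"wx":0,"wy":0,"wz":0,"dx":-2.5,"dy":2.5,"dz":0,"fingers":0},{"wx":0,"wy":0,"wz":0,"dx":-2.5,"dy":2.5,"dz":0,"fingers":0},{"wx":0,"wy":0,"wz":0,"dx":-2.5,"dy":2.5,"dz":0,"fingers":0},{"wx":0,"wy":0,"wz":0,"dx":-2,"dy":1.5,"dz":0,"fingers":0},{"wx":0,"wy":0,"wz":0,"dx":0,"dy":0,"dz":0,"fingers":0},{"wx":0,"wy":0,"wz":0,"dx":0,"dy":0,"dz":0,"fingers":0}]}}

```text
t: 29.28
tool_pos: [0.4342, 0.3439, 0.1813]
orientation: [-2.224, -2.215, -0.007]
force: [0.4, -0.9, -0.4]
opening: 0.0932
```

```bash
python3 st.py; python3 - <<'E'
from plant import robot
from sil import *
from m import refine
T=dict(S=(.6506,.1432),M=(.6503,.0384),L=(.649,-.0707),XL=(.6384,-.1723))
out=[]
for n in("top","scene"):
    im=robot.read_camera(n)[:,:,::-1].copy();c=cam(robot,n)
    u,v=((300,140) if n=="top" else (330,225))
    a=cv2.resize(im[v-75:v+75,u-130:u+130] if n=="top" else im[v-100:v+100,u-130:u+130],None,fx=3,fy=3,interpolation=cv2.INTER_CUBIC)
    o=np.array([u-130,v-(75 if n=="top" else 100)])
    for k,(x,y) in T.items():
        r,h=D[k]
        print(n,k,*refine(im,c,.021+h,r,(x,y)))
        for z in (.021,.021+h): cv2.polylines(a,[((proj(c,circ(x,y,z,r))-o+.5)*3).astype(np.int32)],True,(0,255,0),1)
    cv2.imwrite(f"pics/fin_{n}.png",a)
E
```

```text
t 29.2833 tcp [0.4342 0.3439 0.1813] turn needed [-0.0046  0.0016  0.0041] F [ 0.3881 -0.8578 -0.4017] open 0.09315988613250539 dq 0.04476495533737351
top S [0.6402 0.1398] 31.238777235934307
top M [0.6366 0.0383] 29.304874139838923
top L [ 0.649  -0.0733] 42.876371317658965
top XL [ 0.6393 -0.1768] 28.714498951243172
scene S [0.6453 0.1313] 18.459454086854826
scene M [0.6504 0.0443] 20.135777627449055
scene L [ 0.6491 -0.0686] 32.77914581618253
scene XL [ 0.6393 -0.173 ] 28.9141961206765
```

View pics/fin_top.png

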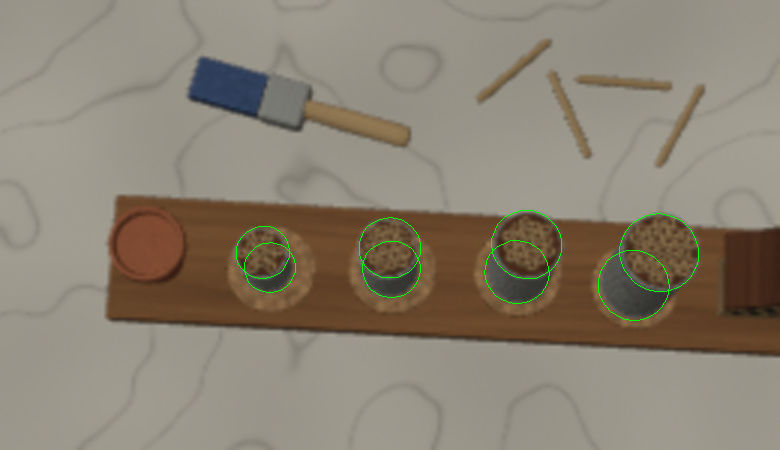

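View pics/fin_scene.png

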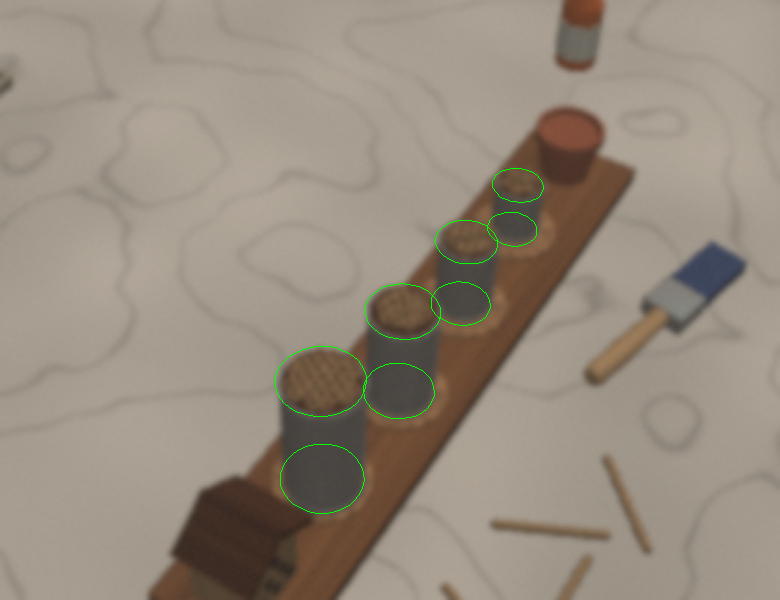

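In both views all four tins stand inside their mats, and the known-size outlines drawn at the mat centres match to about 2–3 mm. The order from the bee house is XL, L, M, S, and the gripper is clear. I'm handing the job in.

```bash
python3 -c "
from plant import robot
print(robot.close_job()); print(robot.read_state()['t'])"
```

```text
the job is handed in; nothing more can be done
None
the job is handed in; nothing more can be done
```

All four tins are on the display board in size order, and I handed the job in at about 29.4 s of the 96 s allowed. `close_job()` gives no verdict. The bee house is at the −y end, so the order is XL on mat_4, L on mat_3, M on mat_2 and S on mat_1 by the flowerpot.

- **Handling:** each tin was gripped with the jaws along x and held upright. I lowered it until the wrist force showed contact (13–23 N) and then released it.
- **Final check, by eye:** in both cameras, outlines of each tin drawn at the mat centres matched to within about 2–3 mm. The tins looked upright, and the gripper was open and well clear of them.
- **Check that disagreed:** the automatic rim fit agreed to within about 5 mm for L and XL. For S and M it read up to 14 mm off. Those fits were weak, with the rims against the cork and wood, and the two cameras contradicted each other, so I relied on the overlays and the measured release positions (within about 2 mm of the mat centres).

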